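Open the leaning canister and stand its screw stopper in the drying stand

ROBOT

A 7-joint arm with a two-finger parallel gripper is mounted at the origin on the work surface. World frame = base frame: x ahead of the robot, y to its left, z up, the work surface at z = 0. Lengths are in m, angles in degrees, forces in N, time in s.
With the tool pointing down it reaches from about 0.4 to 0.875 m from the base axis. Payload 19.3 kg.
Tool frame: the origin (TCP) lies between the finger pads; the fingertips stand 11 mm ahead of it and the grasp point (between the pads) lies 8 mm behind it (r.tip_extent is the distance from the TCP to the fingertips, in m); x points along the fingers, z is the direction in which the jaws open and shut, and the axes are right-handed (so a half turn about x gives the same grasp; the last joint's range is limited). The gripper opens to 85 mm and grips with 20 to 120 N. Pads are 22 mm wide; open, the fingers measure 114 mm over their backs; the gripper's body (76 mm by 85 mm) begins 54 mm behind the grasp point. The pads swing forward as they close: fully open they stand 13 mm farther back than shut.
Start: joints at [-75.413, 29.874, -2.08, 91.645, 1.215, 58.505, -6.463], TCP at [0.199, 0.592, 0.242] pointing down, gripper open.
Joint ranges: [-166.77, 166.77], [-17.47, 122.26], [-85.68, 81.53], [9.62, 139.38], [-72.42, 252.41], [9.2, 110.78], [-144.41, 144.41]. Speed limits (degrees/s): [108.29, 108.29, 136.94, 136.94, 172.46, 172.46, 172.46].

INTERFACE

Orientations are given as a 3x3 rotation matrix whose columns are the frame's x, y, z axes.
In Python, from plant import telemetry, optics, finish_job, r gives the robot as it stands.
- The arm moves only by the shell command python3 -m creep 'ROWS'. ROWS is JSON, a list of rows, each an object of numbers: "x", "y", "z": the shift along the tool's x, y, z as a fraction of full scale; "wx", "wy", "wz": the turn, a rotation vector about the tool's x, y, z as a fraction of full scale; "grip": the opening, from 0 (shut) to 1 (fully open). A call has exactly 5 rows; each row shifts and turns the commanded pose from where the row before left it, along the tool's axes as they then stand; what a row does not reach is not made up. Full scale, the value 1, is 0.04 m for a shift and 5 degrees for a turn. A row lasts 1/8 s, in which the tool goes at most 62.5 mm and 10.7 degrees, less where a joint would pass 70% of its speed; a pose out of reach is approached as far as the arm can. A call with a number of a shift or a turn outside -1 to 1 is refused whole. A call with a gripper value outside its range is refused whole. The fingers move at their own pace and stop on an object; the grip force is fixed at half the most. Time passes only in rows, so rows that do not move let the fingers close, or fill a call up. It gives the time, the measured TCP pose, the force and the opening at its end, in the units of the state.
- telemetry.sense(): the state, without advancing time (a new reading comes with each control period).
- optics.get_image(name): name is "scene" or "top" or "wrist"; returns a dict with "pixels" (400x640x3 uint8, red, green, blue), "camera_matrix" (3x3 intrinsics, pixels), "R" (3x3) and "t" (3): a world point X has camera coordinates R X + t. Camera axes: x right, y down, z forward; pixel columns grow to the right and rows downward; lengths in m; the calibration is good to about 2 mm. The wrist camera is an equidistant fisheye: a pixel r from the principal point sees the ray r / f radians off the axis. A picture is of the moment at which its call begins. There is no depth.
- finish_job(): hands the job in, once; it reports no verdict.
Trained networks look in a picture, given as the dict that the camera call returned (one of the last four; its "shot" number tells which), for a name from the list of things; names that differ only in an ending like _2 or _b are one class to them, and where a whole thing is asked for, a point or a joint stands for the part that bears it (a point fixed in the world has none). Each returns a list of dicts, best first, with "conf" (0 to 1); they miss things now and then, are a little off and sometimes report something else, mostly with a low value. They report only what shows in the picture. A call takes as long as a camera call. They do not tell look-alikes from the thing itself.
- optics.masks_of(name, picture): "region" (400x640 bool, what is visible of it) and "centre" ([row, column] in pixels, amid what is visible of it).
The state is a dict: "t": time; "qpos": joint angles; "joint_velocities": joint speeds; "joint_torque": joint torques, N m; "ee_pos": TCP position; "tcp_rot": TCP orientation; "force": force on the tool from outside, world axes, zero at the start; "wrist_torque": the same for the moment, N m; "opening": finger opening in m.
Only numpy, scipy, OpenCV 4.12 (cv2) and the standard library are available. Lean on these libraries where they do the work, as an engineer would, in place of code of your own. Each camera call takes 0.05 s, during which the arm holds its last target.

TASK

Unscrew the blue-knobbed stopper from the leaning canister, anticlockwise until its threads come free, without wrenching it, and draw it out. Then stand it upright with its tapered nose fully home in the conical socket of the empty drying stand and let go. Leave the grey-knobbed stopper on the other stand and the loose things on the bench where they are.

Things in the scene. Friction and masses are not known exactly. Their poses are not given: they have to be found in the camera images.
- stopper: Blue-knobbed screw stopper, 113 mm long, about 90 g. Origin at its nose tip, z along its axis to the knob. Tapered white nose z 0 to 40 mm (radius 4 at the tip, 12 mm at the top); white stem, radius 12, z 40 to 73, with thread lugs at z 49 to 54 reaching to radius 18; blue flange, radius 24, z 73 to 77; blue knob above. Starts fully screwed in, leaning 30 deg; stays as it is left.
- knob (a point): Centre of the stopper's round blue knurled knob, the part to grip: radius 20 mm, 36 mm tall (stopper z 77 to 113 mm; this point at z 95 mm). z along the stopper's axis, outwards.
- mouth (a point): Centre of the mouth of the leaning steel canister, 178 mm above the bench; z points out along its axis, 30 deg from vertical. Right-hand thread, smooth: turned anticlockwise seen from outside, the stopper rises 12 mm per turn; after 1.5 turns (18 mm) it is free and draws straight out, its tip clear after 73 mm. Loose fit: half unscrewed it may lean 4 deg. Neck 48 mm, body 80 mm across.
- cradle: White cradle that carries the canister, both fixed to the bench. Origin on the bench 12 mm in front of the point below the mouth. The canister leans towards the cradle's -x, roughly to the robot. It reaches 190 mm to its +x and 55 mm to each side.
- stand_free_mouth (a point): Centre of the mouth of the conical socket of the empty drying stand, 55 mm above the bench. White, fixed, round foot 80 mm across. The socket is 40 mm deep, inner radius 11.6 mm at the mouth narrowing to 3.6 mm, the same taper as the stopper's nose, axis vertical. A seated stopper stands upright with its nose tip about 37 mm below this point.
- other_stopper: An identical stopper but with a grey knob, loose, standing in the socket of the other drying stand (same white stand); origin at its nose tip, z up. To be left alone.
- dish: Empty steel sample dish, 110 mm across, 30 mm high, loose; origin under its centre. Bystander.
- jar: Amber sample jar, 64 mm across, 85 mm high, loose; origin under its centre. Bystander.
- bottle: White bottle with red cap, 60 mm across, 150 mm high, loose; origin under its centre. Bystander.
- spatula: Spatula 200 mm long, lying flat, loose; origin under its middle. Bystander.
- weight: Brass balance weight, 36 mm across, 35 mm high, loose; origin under its centre. Bystander.
- puck: Steel tamping disc, 60 mm across, 22 mm high, loose; origin under its centre. Bystander.
Things that resemble listed ones, but are neither listed nor needed, are in the scene too. There is more than one size of the stopper; the job needs the largest.

How it is judged:
By the outcome, as a careful person would: the job done as asked, in the order asked, and still so for the second after the job is handed in, with the robot touching nothing.
It also fails if it takes over 72 s, if anything falls off the work surface, if the arm or the gripper's body presses on something with over 40 N, if the wrist force passes 120 N, or if a joint passes its speed limit or range.

## Working session

There is one attempt and no reset: what is moved stays moved. The work goes in short steps, Python scripts to look and compute and a shell command to move; the robot and the scene stay as the last step left them, time stands still between calls to the robot, and variables do not carry over. Pictures are saved under pics/ and viewed, and the job is handed in when it is done.

```bash
ls; mkdir -p pics; cat > h.py <<'E'
import numpy as np, cv2
from plant import telemetry, optics, r
def shot(n,name):
    p=optics.get_image(n); cv2.imwrite(f'pics/{name}.png',cv2.cvtColor(p['pixels'],cv2.COLOR_RGB2BGR)); return p
E
python3 - <<'E'
from h import *
np.set_printoptions(precision=4,suppress=True)
s=telemetry.sense(); print(s['t'],s['ee_pos'],s['tcp_rot'],s['opening'],s['force'])
for n in ['scene','top','wrist']:
    p=shot(n,n+'0'); print(n,p['camera_matrix'],p['R'],p['t'])
    if n!='wrist':
      for k in ['knob','stopper','mouth','cradle','stand_free_mouth','other_stopper','dish','jar','bottle','spatula','weight','puck']:
        try: print(k,[(np.round(d['conf'],2),np.round(d['centre'],1),d['region'].sum()) for d in optics.masks_of(k,p)[:3]])
        except Exception as e: print(k,e)
E
```

```text
pics
0.0 [0.1994 0.592  0.2417] [[-0.0003 -0.9477  0.3192]
 [-0.0011  0.3192  0.9477]
 [-1.     -0.0001 -0.0012]] 0.08546688917899775 [ 0.7566  0.6153 -0.2996]
scene [[385.1343   0.     326.3419]
 [  0.     385.1343 199.8156]
 [  0.       0.       1.    ]] [[-0.0547  0.9985  0.0066]
 [ 0.5673  0.0365 -0.8227]
 [-0.8217 -0.0413 -0.5684]] [ 0.0352 -0.1626  1.5313]
knob [(np.float64(0.8), array([251.2, 487.8]), np.int64(269)), (np.float64(0.64), array([204.7, 443. ]), np.int64(316)), (np.float64(0.57), array([233.5, 389.1]), np.int64(192))]
stopper [(np.float64(0.66), array([253.2, 483.5]), np.int64(286)), (np.float64(0.59), array([230.2, 389.8]), np.int64(228)), (np.float64(0.58), array([206.9, 441.2]), np.int64(319))]
mouth [(np.float64(0.77), array([276.1, 445.1]), np.int64(4594))]
cradle [(np.float64(0.83), array([277.1, 443.6]), np.int64(4817))]
stand_free_mouth [(np.float64(0.55), array([275.1, 336.2]), np.int64(665)), (np.float64(0.46), array([278.3, 442.2]), np.int64(4685))]
other_stopper [(np.float64(0.92), array([218.6, 239.3]), np.int64(333))]
dish [(np.float64(0.56), array([
[... 1446 characters left out ...]
 [(np.float64(0.74), array([150.7, 453.6]), np.int64(403))]
bottle [(np.float64(0.87), array([157.3, 179.1]), np.int64(399))]
spatula [(np.float64(0.59), array([260.9, 202.9]), np.int64(675))]
weight [(np.float64(0.45), array([257.1, 201.9]), np.int64(700)), (np.float64(0.43), array([159.7, 312. ]), np.int64(432)), (np.float64(0.39), array([234.2, 361.8]), np.int64(76))]
puck [(np.float64(0.84), array([245.6, 272.6]), np.int64(259)), (np.float64(0.74), array([168.7, 231.2]), np.int64(209))]
wrist [[309.7069   0.     319.3911]
 [  0.     309.7069 203.157 ]
 [  0.       0.       1.    ]] [[ 0.3202  0.9473 -0.    ]
 [ 0.909  -0.3072  0.2816]
 [ 0.2668 -0.0902 -0.9595]] [-0.6236 -0.0348  0.3792]
```

View pics/scene0.png

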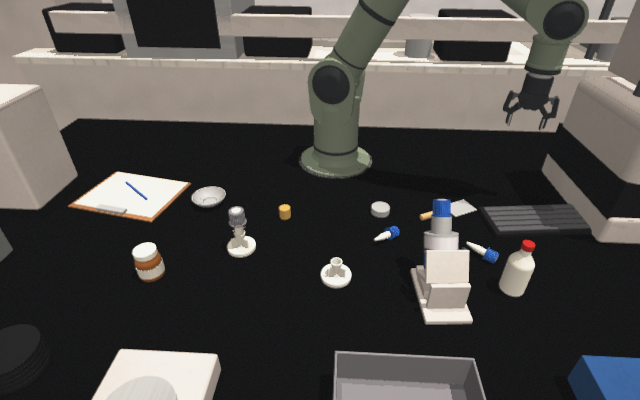

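View pics/top0.png

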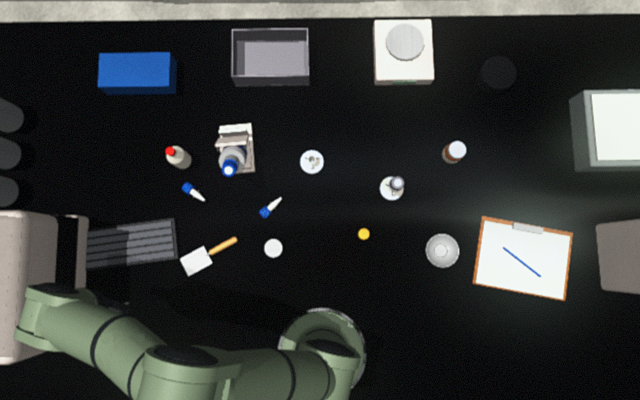

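View pics/wrist0.png

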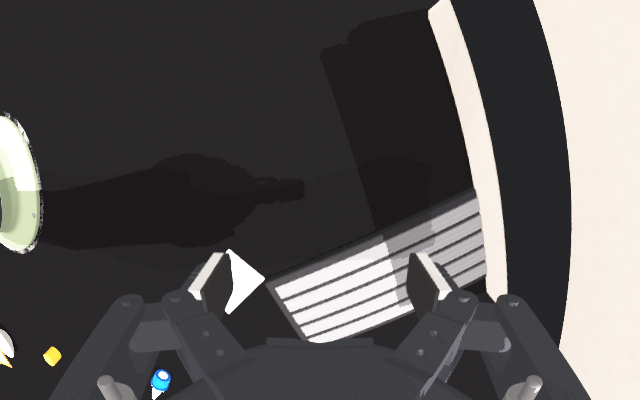

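```bash
cat >> h.py <<'E'
def proj(p,X):
    c=np.asarray(X)@p['R'].T+p['t']; u=c@p['camera_matrix'].T; return u[:,:2]/u[:,2:]
def axes(a):
    a=np.asarray(a)/np.linalg.norm(a); e=np.cross(a,[0.3,1,0.2]); e/=np.linalg.norm(e); return a,e,np.cross(a,e)
def cyl(c,a,z0,z1,rad):
    a,e,f=axes(a); t=np.linspace(0,2*np.pi,40,endpoint=False)
    ring=rad*(np.cos(t)[:,None]*e+np.sin(t)[:,None]*f)
    return np.vstack([c+a*z0+ring,c+a*z1+ring])
def hull(p,X,S=4):
    h=cv2.convexHull(((proj(p,X)+.5)*S).astype(np.float32)).round().astype(np.int32); m=np.zeros((400*S,640*S),np.uint8); cv2.fillConvexPoly(m,h,1); return m
def blue(p):
    q=p['pixels'].astype(int); return (q[...,2]>q[...,0]+35)&(q[...,2]>60)
def crop(p,r0,r1,c0,c1,name,k=6):
    cv2.imwrite(f'pics/{name}.png',cv2.cvtColor(cv2.resize(p['pixels'][r0:r1,c0:c1],None,fx=k,fy=k,interpolation=cv2.INTER_CUBIC),cv2.COLOR_RGB2BGR))
E
python3 - <<'E'
from h import *
from scipy.optimize import minimize
np.set_printoptions(precision=4,suppress=True)
ps={n:optics.get_image(n) for n in ['scene','top']}
import pickle; pickle.dump(ps,open('ps.pkl','wb'))
P,T=ps['scene'],ps['top']
crop(P,190,330,310,490,'sc1',4); crop(T,110,210,160,340,'tp1',4)
win={'scene':(190,225,428,458),'top':(155,182,215,243)}
M={}
for n,p in ps.items():
    b=blue(p); w=np.zeros_like(b); r0,r1,c0,c1=win[n]; w[r0:r1,c0:c1]=1; b&=w
    M[n]=b; ys,xs=np.where(b); print(n,b.sum(),ys.mean(),xs.mean(),ys.min(),ys.max(),xs.min(),xs.max())
def ax(az,tilt=30):
    az,tilt=np.radians([az,tilt]); return np.array([np.cos(az)*np.sin(tilt),np.sin(az)*np.sin(tilt),np.cos(tilt)])
def cost(v,full=False):
    m=np.array([v[0],v[1],.178]); a=ax(v[2]*100); tot=0
    for n,p in ps.items():
        S=4
        h=hull(p,cyl(m,a,.004,.040,.020))|hull(p,cyl(m,a,0,.004,.024))
        g=cv2.resize(M[n].astype(np.uint8),None,fx=S,fy=S,interpolation=cv2.INTER_NEAREST)
        iou=(h&g).sum()/(h|g).sum(); tot+=1-iou
        if full: print(n,iou)
    return tot
best=None
for az in (160,180,200,220):
    # init from top ray
    o=minimize(cost,[0.64,0.17,az/100],method='Nelder-Mead',options=dict(initial_simplex=[[.64,.17,az/100],[.68,.17,az/100],[.64,.2,az/100],[.64,.17,az/100+.15]],xatol=1e-4,fatol=1e-4,maxiter=200))
    print(o.x,o.fun)
    if best is None or o.fun<best.fun: best=o
cost(best.x,True)
def bp(p,u,z):
    d=np.linalg.inv(p['camera_matrix'])@[u[0],u[1],1]; d=p['R'].T@d; c=-p['R'].T@p['t']; return c+d*(z-c[2])/d[2]
for n,p in ps.items():
    for k,z in [('stand_free_mouth',.02),('other_stopper',.1),('bottle',.075),('cradle',.05)]:
        for d in optics.masks_of(k,p)[:1]:
            print(n,k,d['conf'],bp(p,d['centre'][::-1],z))
E
```

```text
scene 317 207.83596214511041 441.51419558359623 199 216 432 451
top 205 166.5609756097561 229.2390243902439 158 176 221 237
[0.64 0.17 1.6 ] 2.0
[0.64 0.17 1.8 ] 2.0
[0.64 0.17 2.  ] 2.0
[0.64 0.17 2.2 ] 2.0
scene 0.0
top 0.0
scene stand_free_mouth 0.7 [0.6486 0.0219 0.02  ]
scene other_stopper 0.88 [ 0.5384 -0.2518  0.1   ]
scene bottle 0.84 [0.6614 0.4626 0.075 ]
scene cradle 0.84 [0.6665 0.2876 0.05  ]
top stand_free_mouth 0.88 [0.6406 0.0302 0.02  ]
top other_stopper 0.62 [ 0.5417 -0.2567  0.1   ]
top bottle 0.89 [0.6474 0.4605 0.075 ]
top cradle 0.57 [0.6827 0.2727 0.05  ]
```

```bash
python3 -c "
import plant,inspect
print([x for x in dir(plant.r) if x[0]!='_'])"
```

```text
['Unreachable', 'tip_extent']
```

```bash
cat >> h.py <<'E'
def ax(az,tilt=30):
    az,tilt=np.radians([az,tilt]); return np.array([np.cos(az)*np.sin(tilt),np.sin(az)*np.sin(tilt),np.cos(tilt)])
def bp(p,u,z):
    d=np.linalg.inv(p['camera_matrix'])@[u[0],u[1],1]; d=p['R'].T@d; c=-p['R'].T@p['t']; return c+d*(z-c[2])/d[2]
E
python3 - <<'E'
from h import *
from scipy.optimize import minimize
import pickle
np.set_printoptions(precision=4,suppress=True)
ps=pickle.load(open('ps.pkl','rb'))
win={'scene':(190,225,428,458),'top':(155,182,215,243)}
M={}
for n,p in ps.items():
    b=blue(p); w=np.zeros_like(b); r0,r1,c0,c1=win[n]; w[r0:r1,c0:c1]=1; b&=w
    # knob top may be light; close
    M[n]=cv2.morphologyEx(b.astype(np.uint8),cv2.MORPH_CLOSE,np.ones((5,5),np.uint8))
G={n:cv2.resize(M[n],None,fx=4,fy=4,interpolation=cv2.INTER_NEAREST) for n in M}
print(bp(ps['top'],(229.2,166.6),.2),bp(ps['scene'],(441.5,207.8),.2))
def cost(v,full=False,which=('scene','top')):
    m=np.array([v[0],v[1],.178]); a=ax(v[2]*1000); tot=0
    for n in which:
        p=ps[n]
        h=hull(p,cyl(m,a,.004,.040,.020))|hull(p,cyl(m,a,0,.004,.024))
        iou=(h&G[n]).sum()/(h|G[n]).sum(); tot+=1-iou
        if full: print(n,iou)
    return tot
x0=bp(ps['top'],(229.2,166.6),.2)
best=None
for az in (160,180,200,220):
    m0=[x0[0]-.011*np.cos(np.radians(az)),x0[1]-.011*np.sin(np.radians(az)),az/1000]
    sx=[m0]+[[m0[j]+(.02 if j==i else 0) for j in range(3)] for i in range(3)]
    o=minimize(cost,m0,method='Nelder-Mead',options=dict(initial_simplex=sx,xatol=1e-4,fatol=1e-4,maxiter=200))
    print(o.x,o.fun)
    if best is None or o.fun<best.fun: best=o
cost(best.x,True)
v=best.x;print('knob',[v[0],v[1],.178]+.022*ax(v[2]*1000))
E
```

```text
[0.5856 0.2701 0.2   ] [0.5928 0.2713 0.2   ]
[0.5931 0.2728 0.1781] 0.3502281698336326
[0.5934 0.2733 0.1821] 0.3362760614501562
[0.5934 0.2736 0.1828] 0.3331587236486836
[0.5932 0.2732 0.1816] 0.3327431926324136
scene 0.9197920534719644
top 0.7474647538956221
knob [0.5822 0.2729 0.1971]
```

View pics/sc1.png

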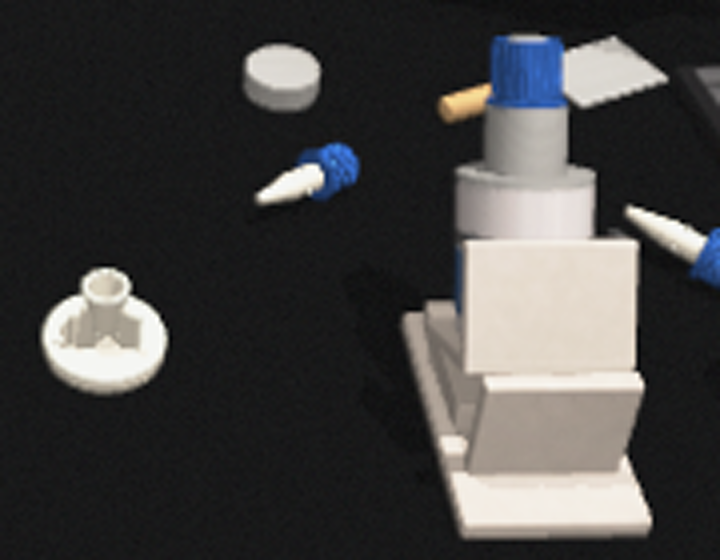

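View pics/tp1.png

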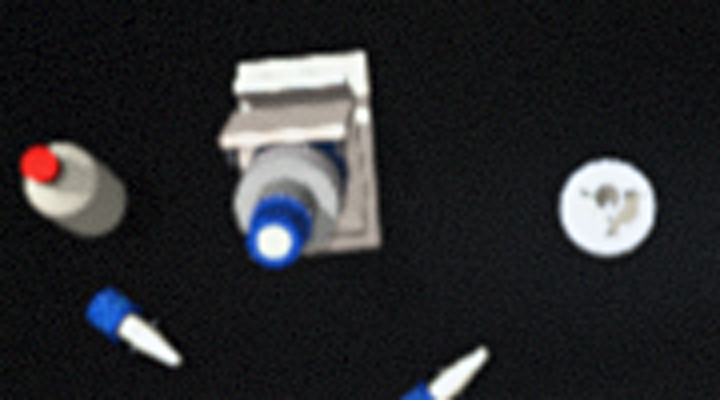

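```bash
python3 - <<'E'
from h import *
from scipy.optimize import minimize
import pickle
np.set_printoptions(precision=4,suppress=True)
ps=pickle.load(open('ps.pkl','rb')); T=ps['top'];P=ps['scene']
a=bp(T,(160+362/4,110+55/4),.01); b=bp(T,(160+380/4,110+245/4),.01); d=b-a; print(a,b,np.degrees(np.arctan2(d[1],d[0]))%360)
a=bp(P,(310+460/4,190+530/4),.01); b=bp(P,(310+405/4,190+315/4),.01); d=b-a; print(a,b,np.degrees(np.arctan2(d[1],d[0]))%360)
win={'scene':(190,225,428,458),'top':(155,182,215,243)}
G={}
for n,p in ps.items():
    b=blue(p); w=np.zeros_like(b); r0,r1,c0,c1=win[n]; w[r0:r1,c0:c1]=1; b=(b&w).astype(np.uint8)
    cs,_=cv2.findContours(b,cv2.RETR_EXTERNAL,cv2.CHAIN_APPROX_NONE); c=max(cs,key=cv2.contourArea)
    m=np.zeros((400,640),np.uint8); cv2.drawContours(m,[c],-1,1,-1); G[n]=cv2.resize(m,None,fx=4,fy=4,interpolation=cv2.INTER_NEAREST)
def cost(v,full=False,az=None,which=('scene','top')):
    m=np.array([v[0],v[1],.178]); a=ax(v[2]*1000 if az is None else az); tot=0
    for n in which:
        p=ps[n]
        h=hull(p,cyl(m,a,.004,.040,.020))|hull(p,cyl(m,a,0,.004,.024))
        iou=(h&G[n]).sum()/(h|G[n]).sum(); tot+=1-iou
        if full:
            print(n,iou); ov=cv2.cvtColor(cv2.resize(p['pixels'],None,fx=4,fy=4),cv2.COLOR_RGB2BGR)
            cs,_=cv2.findContours(h,cv2.RETR_EXTERNAL,cv2.CHAIN_APPROX_NONE); cv2.drawContours(ov,cs,-1,(0,0,255),1)
            r0,r1,c0,c1=win[n]; cv2.imwrite(f'pics/ov_{n}.png',ov[4*r0:4*r1,4*c0:4*c1])
    return tot
def run(az,which,free=True):
    m0=[.593,.273,az/1000]
    sx=[m0]+[[m0[j]+(.01 if j==i else 0) for j in range(3)] for i in range(3)]
    f=(lambda v:cost(v,which=which)) if free else (lambda v:cost(v,az=az,which=which)+abs(v[2]-m0[2])*0)
    return minimize(f,m0,method='Nelder-Mead',options=dict(initial_simplex=sx,xatol=1e-4,fatol=1e-4,maxiter=200))
o=run(185,('scene','top')); print(o.x,o.fun); cost(o.x,True)
for w in (('scene',),('top',)):
    o=run(185,w,False); print(w,o.x[:2],o.fun)
# stand: foot + rim
for n,(r0,r1,c0,c1) in {'scene':(255,292,315,356),'top':(145,180,295,330)}.items():
    q=ps[n]['pixels'][r0:r1,c0:c1].min(2)>90
    ys,xs=np.where(q); h=cv2.convexHull(np.stack([xs+c0,ys+r0],1).astype(np.float32)); 
    m=np.zeros((400,640),np.uint8);cv2.fillConvexPoly(m,h.round().astype(int),1); G[n]=cv2.resize(m,None,fx=4,fy=4,interpolation=cv2.INTER_NEAREST)
def c2(v,which):
    t=0
    for n in which:
        p=ps[n]; X=np.array([v[0],v[1],0]); h=hull(p,np.vstack([cyl(X,[0,0,1],0,max(v[2],.001),.04),cyl(X,[0,0,1],.05,.055,.0155)]))
        t+=1-(h&G[n]).sum()/(h|G[n]).sum()
    return t
for w in (('scene','top'),('scene',),('top',)):
    m0=[.645,.026,.006]; o=minimize(c2,m0,args=(w,),method='Nelder-Mead',options=dict(initial_simplex=[m0,[.655,.026,.006],[.645,.036,.006],[.645,.026,.012]],maxiter=200)); print(w,o.x,o.fun)
E
```

```text
[0.7725 0.2325 0.01  ] [0.605  0.2166 0.01  ] 185.39761034582628
[0.7783 0.2322 0.01  ] [0.6077 0.2226 0.01  ] 183.23489974237324
[0.5935 0.2737 0.1831] 0.1549557130919179
scene 0.9259121370067014
top 0.9191321499013807
('scene',) [0.5934 0.2743] 0.07772212947505097
('top',) [0.593  0.2731] 0.07667573583972298
('scene', 'top') [0.6369 0.0239 0.0159] 0.10234935409046064
('scene',) [0.6371 0.024  0.0139] 0.03409469823274425
('top',) [0.6352 0.0231 0.03  ] 0.04728772065455478
```

```bash
cat >> h.py <<'E'
from scipy.spatial.transform import Rotation as Rn
from scipy.linalg import logm
MOUTH=np.array([.5933,.2735,.178]); AX=ax(184)
def plan(p1,R1,n=None):
    s=telemetry.sense(); T0=np.eye(4);T0[:3,:3]=s['tcp_rot'];T0[:3,3]=s['ee_pos']
    T1=np.eye(4);T1[:3,:3]=R1;T1[:3,3]=p1
    D=np.linalg.inv(T0)@T1; w=Rn.from_matrix(D[:3,:3]).as_rotvec(); L=np.real(logm(D)); v=L[:3,3]
    need=max(np.abs(v).max()/.04,np.degrees(np.abs(w).max())/5)
    n=n or int(np.ceil(need/5)*5)
    print('need',round(need,2),'n',n,'v',np.round(v/.04/n,4),'w',np.round(np.degrees(w)/5/n,4))
def Rdown(a,zhint):
    "tool x=-a, z nearest zhint"
    x=-np.asarray(a)/np.linalg.norm(a); z=np.asarray(zhint)-x*np.dot(x,zhint); z/=np.linalg.norm(z)
    return np.stack([x,np.cross(z,x),z],1)
def st():
    s=telemetry.sense(); np.set_printoptions(precision=4,suppress=True)
    print(s['t'],'pos',s['ee_pos'],'q',s['qpos'].round(1) if hasattr(s['qpos'],'round') else np.round(s['qpos'],1),'op',s['opening'],'F',np.round(s['force'],1),'M',np.round(s['wrist_torque'],2)); print(np.array(s['tcp_rot'])); return s
E
python3 -m creep '[{"x":-0.4,"wx":1,"grip":1},{"x":-0.4,"wx":1,"grip":1},{"x":-0.4,"wx":1,"grip":1},{"x":-0.4,"wx":1,"grip":1},{"x":-0.4,"wx":1,"grip":1}]'; python3 -c "
from h import *
st()"
```

```text
1.85 pos [0.1995 0.5923 0.2423] q [-75.4  29.9  -2.1  91.6   1.2  58.5  -6.5] op 0.08564585944200327 F [-0.   0.3 -0.6] M [-0.01 -0.03 -0.01]
[[-0.     -0.9477  0.3191]
 [-0.0001  0.3191  0.9477]
 [-1.      0.     -0.0001]]$[0]: bad value
```

```bash
python3 -m creep '[{"x":-0.4,"y":0,"z":0,"wx":1,"wy":0,"wz":0,"grip":1},{"x":-0.4,"y":0,"z":0,"wx":1,"wy":0,"wz":0,"grip":1},{"x":-0.4,"y":0,"z":0,"wx":1,"wy":0,"wz":0,"grip":1},{"x":-0.4,"y":0,"z":0,"wx":1,"wy":0,"wz":0,"grip":1},{"x":-0.4,"y":0,"z":0,"wx":1,"wy":0,"wz":0,"grip":1}]'; python3 -c "
from h import *
st()"
```

```text
t: 2.48
ee_pos: [0.1994, 0.5923, 0.3229]
tcp_rot: [[-0.0, -0.722, 0.692], [0.0, 0.692, 0.722], [-1.0, 0.0, -0.0]]
force: [-0.5, -0.1, -0.5]
opening: 0.0854
2.475 pos [0.1994 0.5923 0.3229] q [-79.7  26.    4.2  86.1  -2.   68.  -28.9] op 0.08541237459100331 F [-0.5 -0.1 -0.5] M [0.   0.02 0.03]
[[-0.0001 -0.7221  0.6918]
 [ 0.      0.6918  0.7221]
 [-1.      0.0001 -0.    ]]
```

```bash
python3 -c "
from h import *
s=telemetry.sense(); z=np.array(s['tcp_rot'])[:,2]
for d in (0,40,60):
  R=Rdown(AX,z)@Rn.from_rotvec([np.radians(d),0,0]).as_matrix(); print(d,R.round(3).tolist()); plan(MOUTH+.119*AX,R)
"
```

```text
0 [[0.499, -0.673, 0.546], [0.035, 0.645, 0.763], [-0.866, -0.362, 0.345]]
need 11.3 n 15 v [ 0.2075 -0.753  -0.0519] w [-0.0536 -0.2864 -0.2794]
40 [[0.499, -0.165, 0.851], [0.035, 0.985, 0.17], [-0.866, -0.055, 0.497]]
need 11.14 n 15 v [ 0.1715 -0.7425  0.2097] w [ 0.4673 -0.3706 -0.1672]
60 [[0.499, 0.136, 0.856], [0.035, 0.984, -0.177], [-0.866, 0.118, 0.486]]
need 10.91 n 15 v [ 0.1523 -0.7137  0.3425] w [ 0.7274 -0.4032 -0.1027]
```

```bash
python3 -m creep '[{"x":0.1523,"y":-0.7137,"z":0.3425,"wx":0.7274,"wy":-0.4032,"wz":-0.1027,"grip":1},{"x":0.1523,"y":-0.7137,"z":0.3425,"wx":0.7274,"wy":-0.4032,"wz":-0.1027,"grip":1},{"x":0.1523,"y":-0.7137,"z":0.3425,"wx":0.7274,"wy":-0.4032,"wz":-0.1027,"grip":1},{"x":0.1523,"y":-0.7137,"z":0.3425,"wx":0.7274,"wy":-0.4032,"wz":-0.1027,"grip":1},{"x":0.1523,"y":-0.7137,"z":0.3425,"wx":0.7274,"wy":-0.4032,"wz":-0.1027,"grip":1}]'
python3 -m creep '[{"x":0.1523,"y":-0.7137,"z":0.3425,"wx":0.7274,"wy":-0.4032,"wz":-0.1027,"grip":1},{"x":0.1523,"y":-0.7137,"z":0.3425,"wx":0.7274,"wy":-0.4032,"wz":-0.1027,"grip":1},{"x":0.1523,"y":-0.7137,"z":0.3425,"wx":0.7274,"wy":-0.4032,"wz":-0.1027,"grip":1},{"x":0.1523,"y":-0.7137,"z":0.3425,"wx":0.7274,"wy":-0.4032,"wz":-0.1027,"grip":1},{"x":0.1523,"y":-0.7137,"z":0.3425,"wx":0.7274,"wy":-0.4032,"wz":-0.1027,"grip":1}]'
python3 -c "
from h import *
st()
s=telemetry.sense(); z=np.array(s['tcp_rot'])[:,2]
for d in (0,20,40,80):
  R=Rdown(AX,z)@Rn.from_rotvec([np.radians(d),0,0]).as_matrix(); print(d); plan(MOUTH+.119*AX,R)
"
```

```text
t: 3.1
ee_pos: [0.3446, 0.5253, 0.2983]
tcp_rot: [[0.167, -0.469, 0.868], [0.07, 0.883, 0.464], [-0.984, -0.016, 0.18]]
force: [-0.3, -0.5, -0.4]
opening: 0.0855
t: 3.72
ee_pos: [0.4636, 0.4181, 0.2867]
tcp_rot: [[0.341, -0.17, 0.925], [0.083, 0.985, 0.15], [-0.937, 0.026, 0.35]]
force: [0.2, 0.1, 0.3]
opening: 0.0855
3.725 pos [0.4636 0.4181 0.2867] q [-70.9  20.7  22.  105.4   7.6  39.1 -47.1] op 0.0854894388517878 F [0.2 0.1 0.3] M [-0.03  0.32 -0.  ]
[[ 0.3406 -0.1695  0.9248]
 [ 0.0829  0.9852  0.1501]
 [-0.9365  0.0256  0.3496]]
0
need 3.95 n 5 v [ 0.1298 -0.79    0.1931] w [-0.0138 -0.3768 -0.1678]
20
need 3.92 n 5 v [ 0.123  -0.7488  0.3288] w [ 0.784  -0.4021 -0.1004]
40
need 7.91 n 10 v [ 0.058  -0.3457  0.2303] w [ 0.7909 -0.2099 -0.0147]
80
need 15.88 n 20 v [ 0.0252 -0.1312  0.1781] w [ 0.7942 -0.1076  0.0308]
```

```bash
python3 -m creep '[{"x":0.123,"y":-0.7488,"z":0.3288,"wx":0.784,"wy":-0.4021,"wz":-0.1004,"grip":1},{"x":0.123,"y":-0.7488,"z":0.3288,"wx":0.784,"wy":-0.4021,"wz":-0.1004,"grip":1},{"x":0.123,"y":-0.7488,"z":0.3288,"wx":0.784,"wy":-0.4021,"wz":-0.1004,"grip":1},{"x":0.123,"y":-0.7488,"z":0.3288,"wx":0.784,"wy":-0.4021,"wz":-0.1004,"grip":1},{"x":0.123,"y":-0.7488,"z":0.3288,"wx":0.784,"wy":-0.4021,"wz":-0.1004,"grip":1}]'
python3 - <<'E'
from h import *
st()
p=shot('wrist','w1'); shot('scene','s1')
s=telemetry.sense(); z=np.array(s['tcp_rot'])[:,2]
for d in (0,20,50,80):
  R=Rdown(AX,z)@Rn.from_rotvec([np.radians(d),0,0]).as_matrix(); print(d); plan(MOUTH+.079*AX,R)
E
```

```text
t: 4.35
ee_pos: [0.5389, 0.2716, 0.2817]
tcp_rot: [[0.499, 0.157, 0.852], [0.035, 0.979, -0.201], [-0.866, 0.13, 0.483]]
force: [2.0, 0.9, -0.7]
opening: 0.085
4.35 pos [0.5389 0.2716 0.2817] q [-70.5  18.   35.9 116.9  14.9  23.8 -61.7] op 0.08500731007330414 F [ 2.   0.9 -0.7] M [-0.05  0.5  -0.03]
[[ 0.4988  0.1571  0.8523]
 [ 0.035   0.979  -0.201 ]
 [-0.866   0.1301  0.4828]]
0
need 0.94 n 5 v [ 0.1889 -0.0048 -0.0215] w [ 0.     -0.0007  0.0059]
20
need 4.0 n 5 v [ 0.1889 -0.0085 -0.0205] w [0.8    0.0003 0.0059]
50
need 10.0 n 10 v [ 0.0945 -0.0069 -0.009 ] w [1.     0.001  0.0029]
80
need 16.0 n 20 v [ 0.0472 -0.0047 -0.0036] w [0.8    0.0009 0.0013]
```

View pics/w1.png

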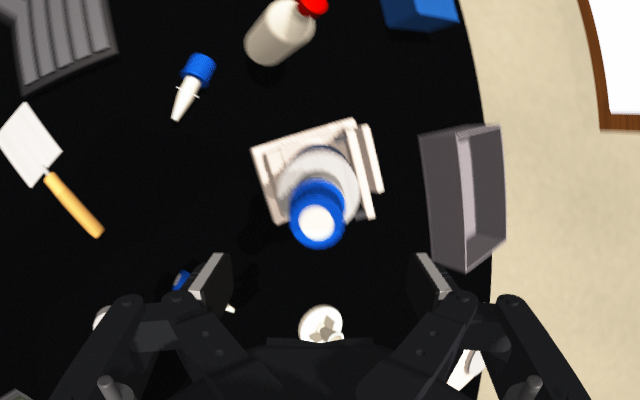

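View pics/s1.png

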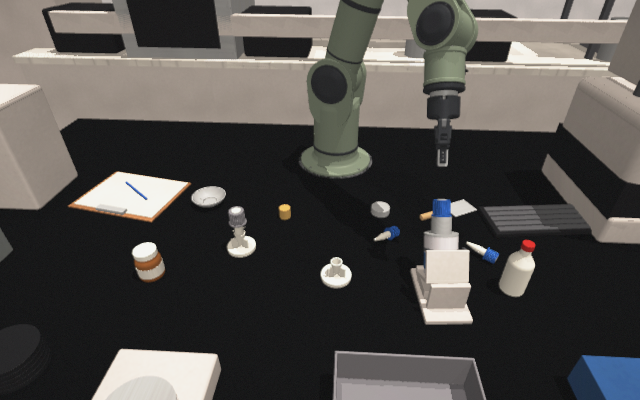

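```bash
cat >> h.py <<'E'
def fproj(p,X):
    c=np.atleast_2d(X)@p['R'].T+p['t']; th=np.arctan2(np.hypot(c[:,0],c[:,1]),c[:,2]); ph=np.arctan2(c[:,1],c[:,0]); f=p['camera_matrix'][0,0]
    return np.stack([p['camera_matrix'][0,2]+f*th*np.cos(ph),p['camera_matrix'][1,2]+f*th*np.sin(ph)],1)
def overlay(p,rings,name,r0,r1,c0,c1,k=4):
    im=cv2.resize(p['pixels'][r0:r1,c0:c1],None,fx=k,fy=k,interpolation=cv2.INTER_CUBIC)[...,::-1].copy()
    cols=[(0,0,255),(0,255,255),(0,255,0),(255,0,255)]
    for i,X in enumerate(rings):
        q=((fproj(p,X)+.5-[c0,r0])*k).round().astype(np.int32); cv2.polylines(im,[q],True,cols[i%4],1)
    cv2.imwrite(f'pics/{name}.png',im)
def ring(c,a,rad): return cyl(c,a,0,0,rad)[:40]
E
python3 - <<'E'
from h import *
p=optics.get_image('wrist')
import pickle; pickle.dump(p,open('w1.pkl','wb'))
overlay(p,[ring(MOUTH+.04*AX,AX,.02),ring(MOUTH+.004*AX,AX,.024),ring(np.array([.637,.024,.055]),[0,0,1],.0155),ring(np.array([.637,.024,.0]),[0,0,1],.04)],'ov1',120,350,230,400,4)
E
```

```text
(no output)
```

View pics/ov1.png

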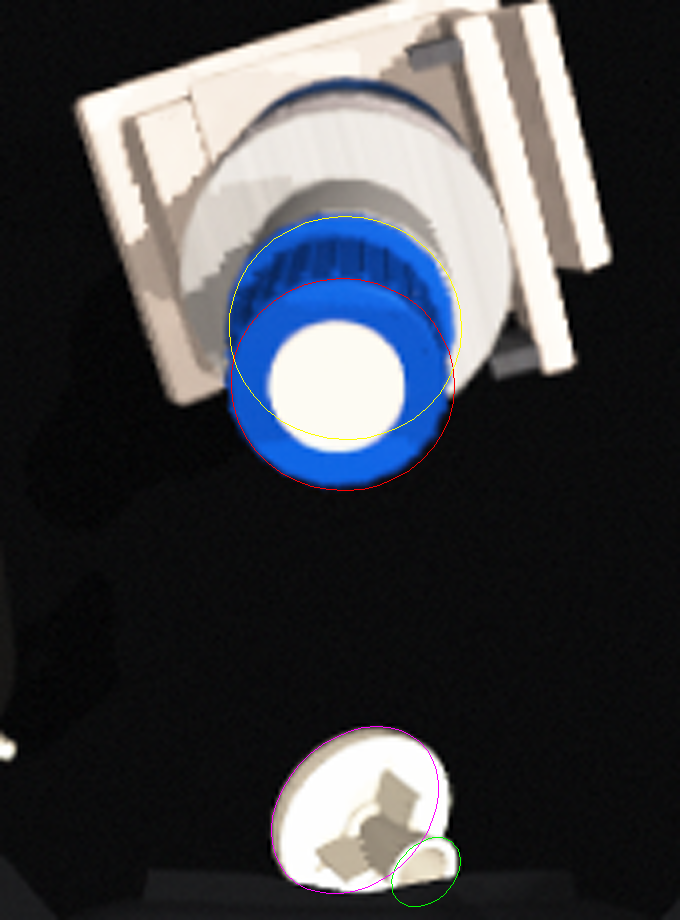

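```bash
python3 - <<'E'
from h import *
p=optics.get_image('wrist'); s=telemetry.sense(); print(p['R']@np.array(s['tcp_rot']))
z=np.array(s['tcp_rot'])[:,2]
for d in (75,):
  R=Rdown(AX,z)@Rn.from_rotvec([np.radians(d),0,0]).as_matrix(); print(d); plan(MOUTH+.06*AX,R,15)
E
```

```text
[[-5.47000409e-04 -2.53772433e-03  9.99996630e-01]
 [-2.83198614e-01 -9.59057789e-01 -2.58874277e-03]
 [ 9.59061127e-01 -2.83199075e-01 -1.94075009e-04]]
75
need 15.0 n 15 v [ 0.0953 -0.0098 -0.0001] w [ 1.0e+00 -1.1e-03  4.0e-04]
```

```bash
sed -i 's/MOUTH=np.array(\[.5933,.2735,.178\])/MOUTH=np.array([.5928,.2736,.178])/' h.py
python3 -m creep '[{"x":0.095,"y":-0.01,"z":0,"wx":1,"wy":0,"wz":0,"grip":1},{"x":0.095,"y":-0.01,"z":0,"wx":1,"wy":0,"wz":0,"grip":1},{"x":0.095,"y":-0.01,"z":0,"wx":1,"wy":0,"wz":0,"grip":1},{"x":0.095,"y":-0.01,"z":0,"wx":1,"wy":0,"wz":0,"grip":1},{"x":0.095,"y":-0.01,"z":0,"wx":1,"wy":0,"wz":0,"grip":1}]'
python3 -c "
from h import *
st()"
python3 -m creep '[{"x":0.095,"y":-0.01,"z":0,"wx":1,"wy":0,"wz":0,"grip":1},{"x":0.095,"y":-0.01,"z":0,"wx":1,"wy":0,"wz":0,"grip":1},{"x":0.095,"y":-0.01,"z":0,"wx":1,"wy":0,"wz":0,"grip":1},{"x":0.095,"y":-0.01,"z":0,"wx":1,"wy":0,"wz":0,"grip":1},{"x":0.095,"y":-0.01,"z":0,"wx":1,"wy":0,"wz":0,"grip":1}]'
python3 -c "
from h import *
st()
s=telemetry.sense(); z=np.array(s['tcp_rot'])[:,2]
R=Rdown(AX,z)@Rn.from_rotvec([np.radians(25),0,0]).as_matrix(); plan(MOUTH+.06*AX,R,5)
"
```

```text
t: 5.18
ee_pos: [0.5472, 0.2727, 0.2646]
tcp_rot: [[0.498, 0.502, 0.708], [0.036, 0.803, -0.595], [-0.867, 0.322, 0.381]]
force: [-0.3, -0.1, -0.6]
opening: 0.0856
5.175 pos [0.5472 0.2727 0.2646] q [-72.5  21.5  40.4 117.1   5.8  20.6 -78.2] op 0.08560443736326007 F [-0.3 -0.1 -0.6] M [-0.01  0.56  0.01]
[[ 0.4975  0.5015  0.7078]
 [ 0.0363  0.8032 -0.5947]
 [-0.8667  0.3216  0.3814]]
t: 5.8
ee_pos: [0.5554, 0.2722, 0.2473]
tcp_rot: [[0.497, 0.754, 0.43], [0.037, 0.477, -0.878], [-0.867, 0.453, 0.21]]
force: [0.7, 0.2, 0.1]
opening: 0.0851
5.8 pos [0.5554 0.2722 0.2473] q [-73.4  25.   43.7 117.4  -5.   18.  -93. ] op 0.08514245077981761 F [0.7 0.2 0.1] M [0.01 0.52 0.01]
[[ 0.4974  0.7537  0.4296]
 [ 0.0365  0.4766 -0.8784]
 [-0.8667  0.4526  0.2096]]
need 5.0 n 5 v [ 0.0935 -0.0125  0.0034] w [ 1.     -0.0046  0.0024]
```

```bash

python3 -m creep '[{"x":0.0935,"y":-0.0125,"z":0.0034,"wx":1,"wy":0,"wz":0,"grip":1},{"x":0.0935,"y":-0.0125,"z":0.0034,"wx":1,"wy":0,"wz":0,"grip":1},{"x":0.0935,"y":-0.0125,"z":0.0034,"wx":1,"wy":0,"wz":0,"grip":1},{"x":0.0935,"y":-0.0125,"z":0.0034,"wx":1,"wy":0,"wz":0,"grip":1},{"x":0.0935,"y":-0.0125,"z":0.0034,"wx":1,"wy":0,"wz":0,"grip":1}]'
python3 -c "
from h import *
st()
s=telemetry.sense(); z=np.array(s['tcp_rot'])[:,2]
R=Rdown(AX,z)@Rn.from_rotvec([np.radians(25),0,0]).as_matrix(); plan(MOUTH+.0195*AX,R,5)
p=optics.get_image('wrist')
overlay(p,[ring(MOUTH+.04*AX,AX,.02),ring(MOUTH+.004*AX,AX,.024)],'ov2',60,340,200,430,3)
"
```

```text
t: 6.42
ee_pos: [0.5629, 0.2714, 0.2299]
tcp_rot: [[0.497, 0.865, 0.071], [0.037, 0.061, -0.997], [-0.867, 0.499, -0.001]]
force: [0.8, 0.4, 1.3]
opening: 0.0855
6.425 pos [0.5629 0.2714 0.2299] q [ -73.5   28.3   45.7  117.5  -16.7   16.1 -107. ] op 0.08553430395801491 F [0.8 0.4 1.3] M [ 0.    0.5  -0.01]
[[ 0.4973  0.8647  0.0709]
 [ 0.0366  0.0608 -0.9975]
 [-0.8668  0.4987 -0.0014]]
need 5.0 n 5 v [ 0.2022 -0.0001 -0.0003] w [ 1.     -0.0033  0.0043]
```

View pics/ov2.png

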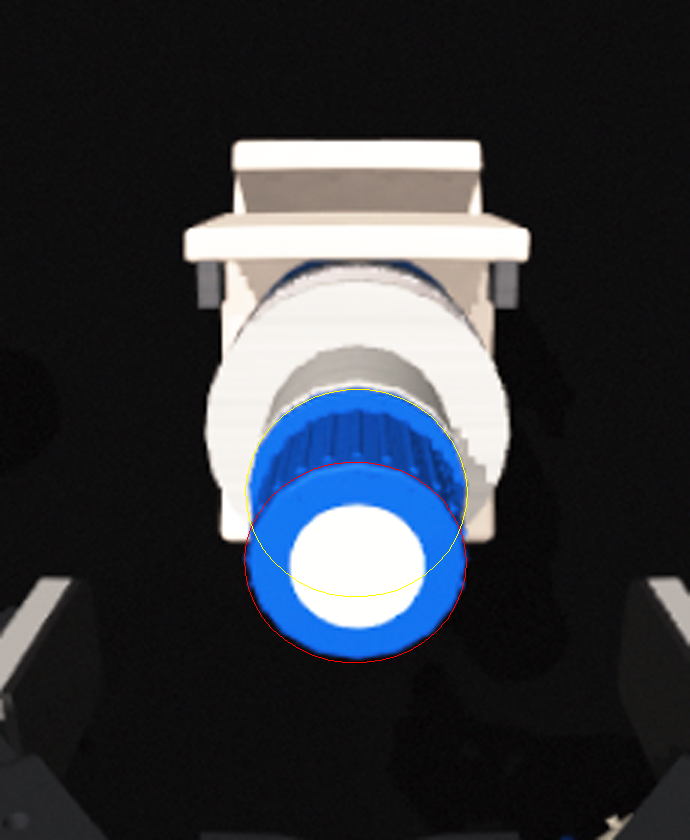

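```bash

python3 -m creep '[{"x":0.15,"y":0,"z":0,"wx":1,"wy":0,"wz":0,"grip":1},{"x":0.15,"y":0,"z":0,"wx":1,"wy":0,"wz":0,"grip":1},{"x":0.15,"y":0,"z":0,"wx":1,"wy":0,"wz":0,"grip":1},{"x":0.15,"y":0,"z":0,"wx":1,"wy":0,"wz":0,"grip":1},{"x":0.15,"y":0,"z":0,"wx":1,"wy":0,"wz":0,"grip":1}]'
python3 -c "
from h import *
st()
s=telemetry.sense(); z=np.array(s['tcp_rot'])[:,2]
R=Rdown(AX,z); plan(MOUTH+.0195*AX,R,5)
R=Rdown(AX,z)@Rn.from_rotvec([np.radians(25),0,0]).as_matrix(); plan(MOUTH+.0195*AX,R,5)
"
```

```text
t: 7.1
ee_pos: [0.5779, 0.2723, 0.2039]
tcp_rot: [[0.497, 0.814, -0.3], [0.036, -0.365, -0.93], [-0.867, 0.452, -0.211]]
force: [-0.6, 0.7, -0.2]
opening: 0.0856
7.1 pos [0.5779 0.2723 0.2039] q [ -71.    32.4   44.8  117.   -29.6   14.  -119.9] op 0.08563325196178519 F [-0.6  0.7 -0.2] M [-0.02  0.51 -0.01]
[[ 0.4973  0.8139 -0.3002]
 [ 0.0365 -0.3654 -0.9301]
 [-0.8668  0.4517 -0.2114]]
need 0.26 n 5 v [ 0.0519 -0.0006 -0.0012] w [ 0.     -0.002   0.0048]
need 5.0 n 5 v [ 0.0519 -0.0009 -0.001 ] w [ 1.     -0.0009  0.0052]
```

```bash

python3 -m creep '[{"x":0.052,"y":0,"z":0,"wx":1,"wy":0,"wz":0.005,"grip":1},{"x":0.052,"y":0,"z":0,"wx":1,"wy":0,"wz":0.005,"grip":1},{"x":0.052,"y":0,"z":0,"wx":1,"wy":0,"wz":0.005,"grip":1},{"x":0.052,"y":0,"z":0,"wx":1,"wy":0,"wz":0.005,"grip":1},{"x":0.052,"y":0,"z":0,"wx":1,"wy":0,"wz":0.005,"grip":1}]'
python3 -c "
from h import *
st()
s=telemetry.sense(); z=np.array(s['tcp_rot'])[:,2]
R=Rdown(AX,z); plan(MOUTH+.0195*AX,R,5)
shot('scene','s2')
p=optics.get_image('scene'); crop(p,100,300,380,500,'s2c',4)
"
```

```text
t: 7.72
ee_pos: [0.583, 0.2727, 0.1949]
tcp_rot: [[0.499, 0.61, -0.616], [0.035, -0.724, -0.689], [-0.866, 0.322, -0.383]]
force: [-0.2, -0.3, -1.1]
opening: 0.0856
7.725 pos [0.583  0.2727 0.1949] q [ -71.9   34.9   47.3  116.8  -41.3   14.3 -134. ] op 0.08557674149659637 F [-0.2 -0.3 -1.1] M [ 0.02  0.52 -0.  ]
[[ 0.4988  0.6099 -0.6159]
 [ 0.0354 -0.7243 -0.6886]
 [-0.866   0.3216 -0.3828]]
need 0.0 n 5 v [ 0.0004 -0.0006 -0.0009] w [ 0.     -0.0008  0.0009]
```

View pics/s2c.png

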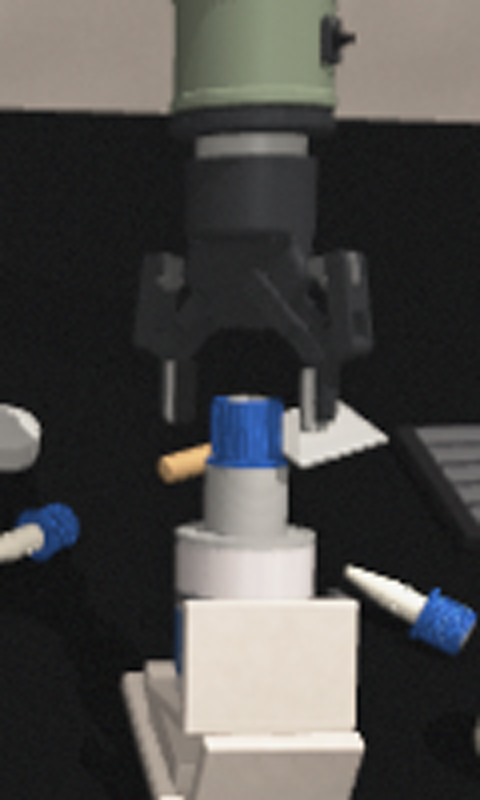

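```bash

python3 -m creep '[{"x":0,"y":0,"z":0,"wx":0,"wy":0,"wz":0,"grip":0},{"x":0,"y":0,"z":0,"wx":0,"wy":0,"wz":0,"grip":0},{"x":0,"y":0,"z":0,"wx":0,"wy":0,"wz":0,"grip":0},{"x":0,"y":0,"z":0,"wx":0,"wy":0,"wz":0,"grip":0},{"x":0,"y":0,"z":0,"wx":0,"wy":0,"wz":0,"grip":0}]'
python3 -c "
from h import *
st()
p=optics.get_image('scene'); crop(p,100,300,380,500,'s3c',4)
"
```

```text
t: 8.45
ee_pos: [0.5833, 0.2717, 0.1953]
tcp_rot: [[0.5, 0.609, -0.616], [0.034, -0.724, -0.689], [-0.866, 0.323, -0.383]]
force: [-1.1, 2.0, 6.4]
opening: 0.0384
8.45 pos [0.5833 0.2717 0.1953] q [ -71.9   34.8   47.3  116.8  -41.2   14.3 -134. ] op 0.038400886430026905 F [-1.1  2.   6.4] M [0.35 0.21 0.19]
[[ 0.4997  0.6091 -0.6158]
 [ 0.0344 -0.7244 -0.6886]
 [-0.8655  0.3229 -0.3829]]
```

View pics/s3c.png

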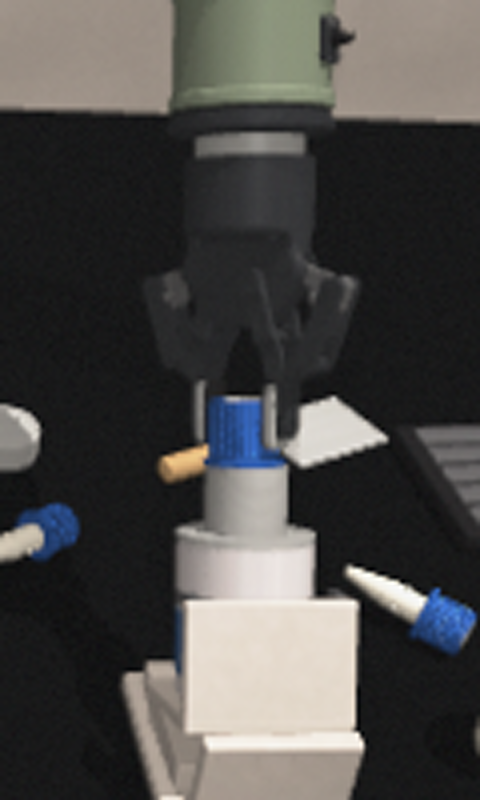

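```bash

python3 -m creep '[{"x":-0.0042,"y":0,"z":0,"wx":-1,"wy":0,"wz":0,"grip":0},{"x":-0.0042,"y":0,"z":0,"wx":-1,"wy":0,"wz":0,"grip":0},{"x":-0.0042,"y":0,"z":0,"wx":-1,"wy":0,"wz":0,"grip":0},{"x":-0.0042,"y":0,"z":0,"wx":-1,"wy":0,"wz":0,"grip":0},{"x":-0.0042,"y":0,"z":0,"wx":-1,"wy":0,"wz":0,"grip":0}]'
python3 -c "
from h import *
st()
"
```

```text
t: 9.12
ee_pos: [0.5829, 0.272, 0.1959]
tcp_rot: [[0.5, 0.813, -0.298], [0.035, -0.362, -0.931], [-0.866, 0.455, -0.209]]
force: [2.0, 4.2, 1.0]
opening: 0.0383
9.125 pos [0.5829 0.272  0.1959] q [ -69.6   33.1   43.4  116.8  -30.2   12.9 -119.1] op 0.03829841788889833 F [2.  4.2 1. ] M [0.95 0.14 0.51]
[[ 0.4997  0.8133 -0.298 ]
 [ 0.0346 -0.3625 -0.9314]
 [-0.8655  0.4551 -0.2093]]
```

```bash

python3 -m creep '[{"x":-0.0042,"y":0,"z":0,"wx":-1,"wy":0,"wz":0,"grip":0},{"x":-0.0042,"y":0,"z":0,"wx":-1,"wy":0,"wz":0,"grip":0},{"x":-0.0042,"y":0,"z":0,"wx":-1,"wy":0,"wz":0,"grip":0},{"x":-0.0042,"y":0,"z":0,"wx":-1,"wy":0,"wz":0,"grip":0},{"x":-0.0042,"y":0,"z":0,"wx":-1,"wy":0,"wz":0,"grip":0}]'
python3 -c "
from h import *
st()
"
python3 -m creep '[{"x":-0.0042,"y":0,"z":0,"wx":-1,"wy":0,"wz":0,"grip":0},{"x":-0.0042,"y":0,"z":0,"wx":-1,"wy":0,"wz":0,"grip":0},{"x":-0.0042,"y":0,"z":0,"wx":-1,"wy":0,"wz":0,"grip":0},{"x":-0.0042,"y":0,"z":0,"wx":-1,"wy":0,"wz":0,"grip":0},{"x":-0.0042,"y":0,"z":0,"wx":-1,"wy":0,"wz":0,"grip":0}]'
python3 -c "
from h import *
st()
p=optics.get_image('wrist'); crop(p,100,380,200,440,'w3c',3)
"
```

```text
t: 9.75
ee_pos: [0.5824, 0.2718, 0.1966]
tcp_rot: [[0.5, 0.863, 0.074], [0.034, 0.065, -0.997], [-0.866, 0.501, 0.003]]
force: [1.3, 3.0, 0.2]
opening: 0.0387
9.75 pos [0.5824 0.2718 0.1966] q [ -67.3   31.7   39.7  116.7  -18.9   12.2 -104.8] op 0.038701967052751154 F [1.3 3.  0.2] M [0.67 0.15 0.33]
[[ 0.4996  0.8631  0.0736]
 [ 0.0345  0.0651 -0.9973]
 [-0.8656  0.5008  0.0028]]
t: 10.38
ee_pos: [0.5822, 0.2718, 0.1974]
tcp_rot: [[0.5, 0.751, 0.431], [0.035, 0.48, -0.876], [-0.865, 0.453, 0.214]]
force: [2.5, 2.4, -0.3]
opening: 0.0383
10.375 pos [0.5822 0.2718 0.1974] q [-64.9  30.4  36.  116.6  -7.5  12.  -90.6] op 0.03831579171505842 F [ 2.5  2.4 -0.3] M [ 0.64 -0.11  0.32]
[[ 0.5     0.7509  0.4314]
 [ 0.0347  0.4804 -0.8764]
 [-0.8653  0.4532  0.2141]]
```

View pics/w3c.png

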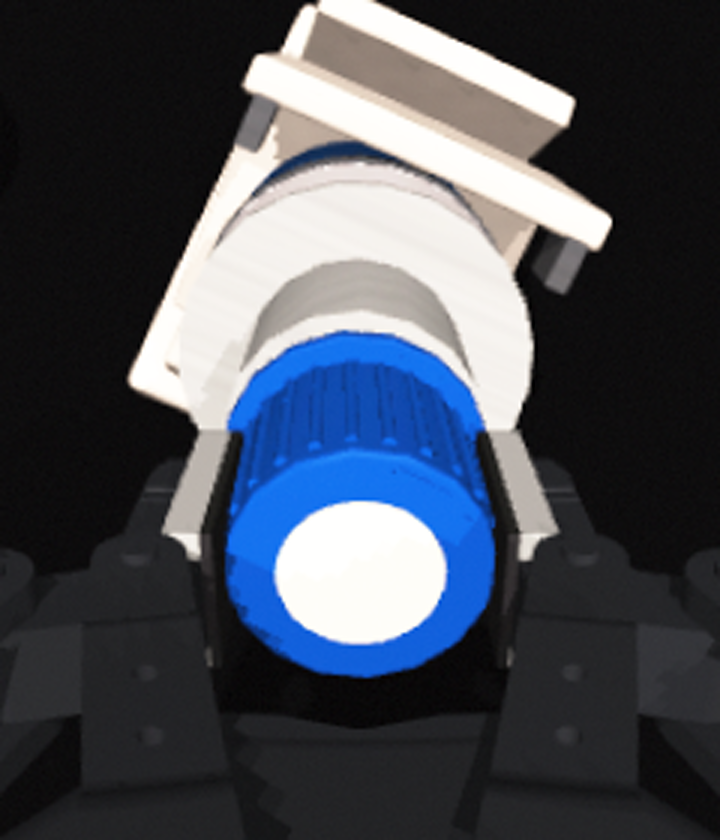

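```bash

python3 -m creep '[{"x":-0.0042,"y":0,"z":0,"wx":-1,"wy":0,"wz":0,"grip":0},{"x":-0.0042,"y":0,"z":0,"wx":-1,"wy":0,"wz":0,"grip":0},{"x":-0.0042,"y":0,"z":0,"wx":-1,"wy":0,"wz":0,"grip":0},{"x":-0.0042,"y":0,"z":0,"wx":-1,"wy":0,"wz":0,"grip":0},{"x":-0.0042,"y":0,"z":0,"wx":-1,"wy":0,"wz":0,"grip":0}]'
python3 -c "
from h import *
st()
"
python3 -m creep '[{"x":-0.0042,"y":0,"z":0,"wx":-1,"wy":0,"wz":0,"grip":0},{"x":-0.0042,"y":0,"z":0,"wx":-1,"wy":0,"wz":0,"grip":0},{"x":-0.0042,"y":0,"z":0,"wx":-1,"wy":0,"wz":0,"grip":0},{"x":-0.0042,"y":0,"z":0,"wx":-1,"wy":0,"wz":0,"grip":0},{"x":-0.0042,"y":0,"z":0,"wx":-1,"wy":0,"wz":0,"grip":0}]'
python3 -c "
from h import *
st()
"
python3 -m creep '[{"x":-0.0042,"y":0,"z":0,"wx":-1,"wy":0,"wz":0,"grip":0},{"x":-0.0042,"y":0,"z":0,"wx":-1,"wy":0,"wz":0,"grip":0},{"x":-0.0042,"y":0,"z":0,"wx":-1,"wy":0,"wz":0,"grip":0},{"x":-0.0042,"y":0,"z":0,"wx":-1,"wy":0,"wz":0,"grip":0},{"x":-0.0042,"y":0,"z":0,"wx":-1,"wy":0,"wz":0,"grip":0}]'
python3 -c "
from h import *
st()
p=optics.get_image('wrist'); crop(p,100,380,200,440,'w4c',3)
"
```

```text
t: 11.05
ee_pos: [0.5821, 0.272, 0.1985]
tcp_rot: [[0.501, 0.499, 0.707], [0.035, 0.805, -0.593], [-0.865, 0.322, 0.385]]
force: [5.0, 3.8, 1.5]
opening: 0.0387
11.05 pos [0.5821 0.272  0.1985] q [-62.3  29.3  32.1 116.5   3.8  12.2 -76.5] op 0.03869081581994387 F [5.  3.8 1.5] M [ 0.8  -0.52  0.33]
[[ 0.5006  0.4991  0.7073]
 [ 0.0352  0.8046 -0.5927]
 [-0.865   0.3216  0.3852]]
t: 11.68
ee_pos: [0.5815, 0.2727, 0.1992]
tcp_rot: [[0.501, 0.152, 0.852], [0.036, 0.98, -0.197], [-0.865, 0.129, 0.485]]
force: [3.8, 6.8, 0.1]
opening: 0.0383
11.675 pos [0.5815 0.2727 0.1992] q [-59.2  28.2  27.7 116.4  14.8  12.9 -61.9] op 0.038292300242561014 F [3.8 6.8 0.1] M [ 1.52 -0.29  0.79]
[[ 0.5006  0.1524  0.8521]
 [ 0.0364  0.9798 -0.1967]
 [-0.8649  0.1294  0.485 ]]
t: 12.3
ee_pos: [0.5812, 0.2727, 0.2]
tcp_rot: [[0.501, -0.222, 0.837], [0.037, 0.971, 0.236], [-0.865, -0.087, 0.494]]
force: [4.8, 6.7, -0.6]
opening: 0.0383
12.3 pos [0.5812 0.2727 0.2   ] q [-55.6  27.1  22.6 116.2  25.2  14.2 -46.6] op 0.038341791533532295 F [ 4.8  6.7 -0.6] M [ 1.53 -0.51  0.69]
[[ 0.5006 -0.2219  0.8367]
 [ 0.0366  0.9711  0.2357]
 [-0.8649 -0.0874  0.4943]]
```

View pics/w4c.png

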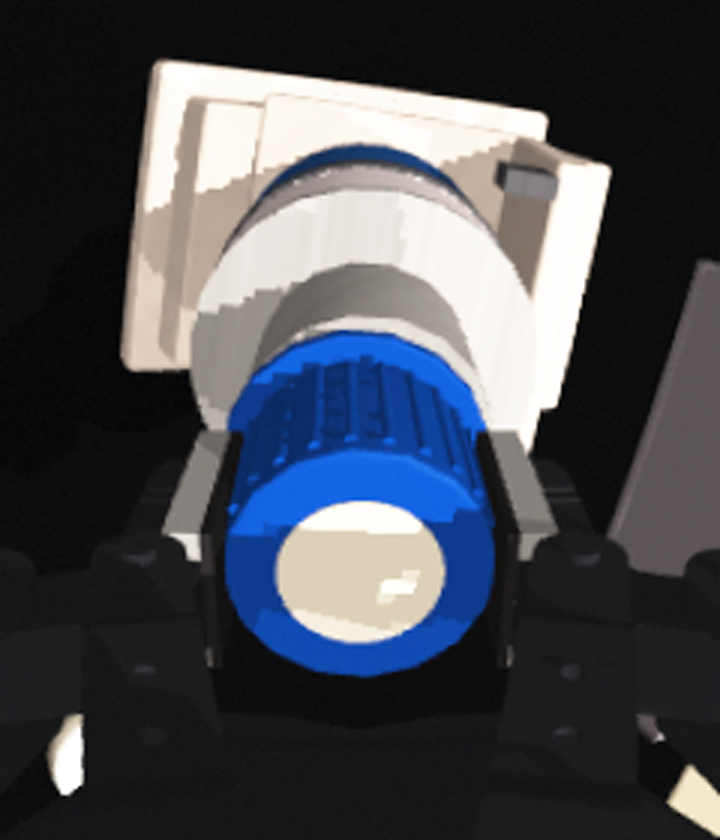

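```bash

python3 -m creep '[{"x":-0.0042,"y":0.003,"z":0.003,"wx":-1,"wy":0,"wz":0,"grip":0},{"x":-0.0042,"y":0.003,"z":0.003,"wx":-1,"wy":0,"wz":0,"grip":0},{"x":-0.0042,"y":0.003,"z":0.003,"wx":-1,"wy":0,"wz":0,"grip":0},{"x":-0.0042,"y":0,"z":0.004,"wx":-1,"wy":0,"wz":0,"grip":0},{"x":-0.0042,"y":0,"z":0.004,"wx":-1,"wy":0,"wz":0,"grip":0}]'
python3 -c "
from h import *
st()
"
python3 -m creep '[{"x":-0.0042,"y":0,"z":0,"wx":-1,"wy":0,"wz":0,"grip":0},{"x":-0.0042,"y":0,"z":0,"wx":-1,"wy":0,"wz":0,"grip":0},{"x":-0.0042,"y":0,"z":0,"wx":-1,"wy":0,"wz":0,"grip":0},{"x":-0.0042,"y":0,"z":0,"wx":-1,"wy":0,"wz":0,"grip":0},{"x":-0.0042,"y":0,"z":0,"wx":-1,"wy":0,"wz":0,"grip":0}]'
python3 -c "
from h import *
st()
"
```

```text
t: 12.98
ee_pos: [0.5809, 0.2728, 0.2007]
tcp_rot: [[0.5, -0.555, 0.665], [0.036, 0.781, 0.624], [-0.865, -0.288, 0.41]]
force: [3.6, 4.2, 0.4]
opening: 0.0385
12.975 pos [0.5809 0.2728 0.2007] q [-51.2  26.2  16.6 116.   34.3  16.  -30. ] op 0.03853680556273683 F [3.6 4.2 0.4] M [ 1.18 -0.18  0.49]
[[ 0.5    -0.5546  0.6652]
 [ 0.0356  0.7806  0.624 ]
 [-0.8653 -0.2883  0.41  ]]
t: 13.6
ee_pos: [0.5803, 0.2729, 0.2014]
tcp_rot: [[0.5, -0.784, 0.368], [0.036, 0.444, 0.896], [-0.865, -0.434, 0.25]]
force: [2.8, 5.7, 0.6]
opening: 0.0384
13.6 pos [0.5803 0.2729 0.2014] q [-46.4  25.5  10.2 115.7  41.8  18.1 -11.7] op 0.0384401305461911 F [2.8 5.7 0.6] M [1.35 0.03 0.69]
[[ 0.4997 -0.784   0.3683]
 [ 0.0359  0.4435  0.8956]
 [-0.8655 -0.4343  0.2497]]
```

```bash

python3 -m creep '[{"x":-0.0042,"y":0,"z":0.003,"wx":-1,"wy":0,"wz":0,"grip":0},{"x":-0.0042,"y":0,"z":0.003,"wx":-1,"wy":0,"wz":0,"grip":0},{"x":-0.0042,"y":0,"z":0.003,"wx":-1,"wy":0,"wz":0,"grip":0},{"x":-0.0042,"y":0,"z":0.003,"wx":-1,"wy":0,"wz":0,"grip":0},{"x":-0.0042,"y":0,"z":0.003,"wx":-1,"wy":0,"wz":0,"grip":0}]'
python3 -c "
from h import *
st()
"
python3 -m creep '[{"x":-0.0042,"y":0,"z":0,"wx":-1,"wy":0,"wz":0,"grip":0},{"x":-0.0042,"y":0,"z":0,"wx":-1,"wy":0,"wz":0,"grip":0},{"x":-0.0042,"y":0,"z":0,"wx":-1,"wy":0,"wz":0,"grip":0},{"x":-0.0042,"y":0,"z":0,"wx":-1,"wy":0,"wz":0,"grip":0},{"x":-0.0042,"y":0,"z":0,"wx":-1,"wy":0,"wz":0,"grip":0}]'
python3 -c "
from h import *
st()
"
```

```text
t: 14.22
ee_pos: [0.5799, 0.2728, 0.2019]
tcp_rot: [[0.499, -0.867, 0.003], [0.035, 0.024, 0.999], [-0.866, -0.499, 0.042]]
force: [0.2, 3.9, -0.7]
opening: 0.0387
14.225 pos [0.5799 0.2728 0.2019] q [-41.5  25.1   3.7 115.5  47.6  20.4   8.3] op 0.03866378168606497 F [ 0.2  3.9 -0.7] M [0.73 0.42 0.43]
[[ 0.4992 -0.8665  0.0031]
 [ 0.0348  0.0236  0.9991]
 [-0.8658 -0.4986  0.0419]]
t: 14.85
ee_pos: [0.5791, 0.2729, 0.2024]
tcp_rot: [[0.499, -0.787, -0.364], [0.035, -0.401, 0.915], [-0.866, -0.469, -0.173]]
force: [-1.6, 3.8, -0.4]
opening: 0.0386
14.85 pos [0.5791 0.2729 0.2024] q [-37.   25.   -2.3 115.3  51.9  22.5  29.7] op 0.038589544179823534 F [-1.6  3.8 -0.4] M [0.8  0.67 0.42]
[[ 0.4987 -0.7868 -0.3638]
 [ 0.0349 -0.4011  0.9154]
 [-0.8661 -0.4692 -0.1726]]
```

```bash

python3 -m creep '[{"x":-0.0042,"y":0,"z":0,"wx":-1,"wy":0,"wz":0,"grip":0},{"x":-0.0042,"y":0,"z":0,"wx":-1,"wy":0,"wz":0,"grip":0},{"x":-0.0042,"y":0,"z":0,"wx":-1,"wy":0,"wz":0,"grip":0},{"x":-0.0042,"y":0,"z":0,"wx":-1,"wy":0,"wz":0,"grip":0},{"x":-0.0042,"y":0,"z":0,"wx":-1,"wy":0,"wz":0,"grip":0}]'
python3 -c "
from h import *
st()
"
python3 -m creep '[{"x":-0.0042,"y":0,"z":0,"wx":-1,"wy":0,"wz":0,"grip":0},{"x":-0.0042,"y":0,"z":0,"wx":-1,"wy":0,"wz":0,"grip":0},{"x":-0.0042,"y":0,"z":0,"wx":-1,"wy":0,"wz":0,"grip":0},{"x":-0.0042,"y":0,"z":0,"wx":-1,"wy":0,"wz":0,"grip":0},{"x":-0.0042,"y":0,"z":0,"wx":-1,"wy":0,"wz":0,"grip":0}]'
python3 -c "
from h import *
st()
p=optics.get_image('wrist'); crop(p,100,380,200,440,'w5c',3)
"
```

```text
t: 15.48
ee_pos: [0.5787, 0.2725, 0.203]
tcp_rot: [[0.498, -0.56, -0.662], [0.034, -0.75, 0.66], [-0.866, -0.352, -0.355]]
force: [-1.3, 2.0, 0.1]
opening: 0.0384
15.475 pos [0.5787 0.2725 0.203 ] q [-32.8  25.   -7.7 115.1  55.2  24.5  52.1] op 0.038405947529524496 F [-1.3  2.   0.1] M [0.49 0.87 0.28]
[[ 0.4985 -0.5598 -0.6619]
 [ 0.0341 -0.7503  0.6602]
 [-0.8662 -0.3517 -0.3549]]
t: 16.1
ee_pos: [0.5785, 0.2721, 0.2038]
tcp_rot: [[0.499, -0.228, -0.836], [0.034, -0.959, 0.282], [-0.866, -0.168, -0.471]]
force: [-0.1, 1.5, 1.0]
opening: 0.0381
16.1 pos [0.5785 0.2721 0.2038] q [-29.   25.1 -12.6 114.9  57.8  26.4  75.2] op 0.0380997779099909 F [-0.1  1.5  1. ] M [0.21 0.52 0.08]
[[ 0.4987 -0.2281 -0.8362]
 [ 0.0336 -0.9589  0.2816]
 [-0.8661 -0.1685 -0.4706]]
```

View pics/w5c.png

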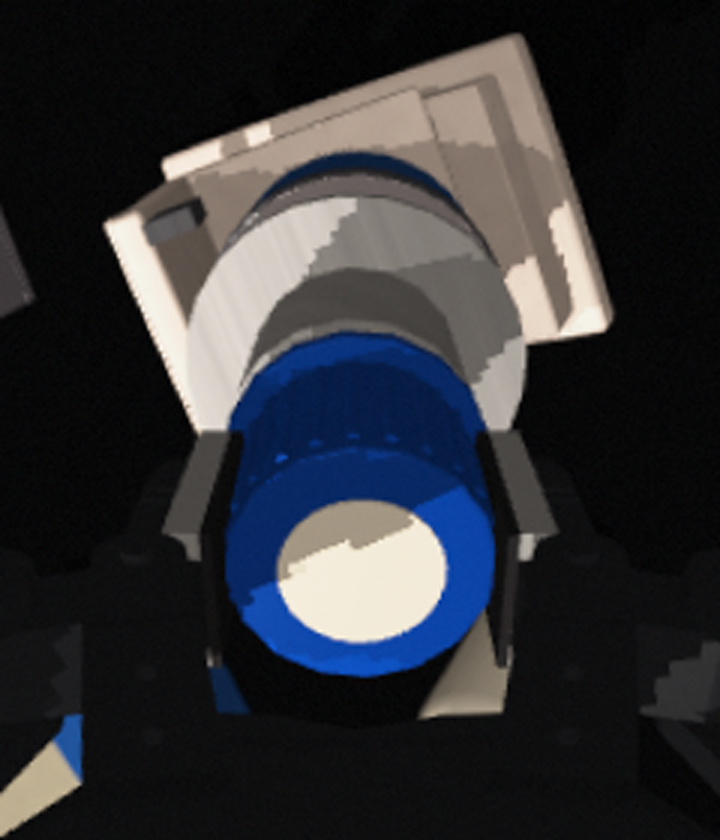

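```bash

python3 -m creep '[{"x":-0.0042,"y":0,"z":0,"wx":-1,"wy":0,"wz":0,"grip":0},{"x":-0.0042,"y":0,"z":0,"wx":-1,"wy":0,"wz":0,"grip":0},{"x":-0.0042,"y":0,"z":0,"wx":-1,"wy":0,"wz":0,"grip":0},{"x":-0.0042,"y":0,"z":0,"wx":-1,"wy":0,"wz":0,"grip":0},{"x":-0.0042,"y":0,"z":0,"wx":-1,"wy":0,"wz":0,"grip":0}]'
python3 -m creep '[{"x":-0.0042,"y":0,"z":0,"wx":-1,"wy":0,"wz":0,"grip":0},{"x":-0.0042,"y":0,"z":0,"wx":-1,"wy":0,"wz":0,"grip":0},{"x":-0.0042,"y":0,"z":0,"wx":-1,"wy":0,"wz":0,"grip":0},{"x":-0.0042,"y":0,"z":0,"wx":-1,"wy":0,"wz":0,"grip":0},{"x":-0.0042,"y":0,"z":0,"wx":-1,"wy":0,"wz":0,"grip":0}]'
python3 -c "
from h import *
st()
"
```

```text
t: 16.77
ee_pos: [0.5781, 0.272, 0.2046]
tcp_rot: [[0.499, 0.145, -0.854], [0.033, -0.988, -0.149], [-0.866, 0.046, -0.498]]
force: [0.1, 1.1, 0.4]
opening: 0.0387
t: 17.4
ee_pos: [0.5776, 0.2718, 0.2052]
tcp_rot: [[0.499, 0.493, -0.713], [0.033, -0.833, -0.553], [-0.866, 0.252, -0.432]]
force: [-0.3, 0.1, 0.2]
opening: 0.0386
17.4 pos [0.5776 0.2718 0.2052] q [-22.5  25.6 -21.  114.6  61.7  29.8 122.3] op 0.038597094691995376 F [-0.3  0.1  0.2] M [0.1  0.61 0.09]
[[ 0.4986  0.4929 -0.713 ]
 [ 0.0332 -0.8328 -0.5525]
 [-0.8662  0.2518 -0.4317]]
```

```bash

python3 -m creep '[{"x":-0.0042,"y":0,"z":0,"wx":-1,"wy":0,"wz":0,"grip":0},{"x":-0.0042,"y":0,"z":0,"wx":-1,"wy":0,"wz":0,"grip":0},{"x":-0.0042,"y":0,"z":0,"wx":-1,"wy":0,"wz":0,"grip":0},{"x":0,"y":0,"z":0,"wx":0,"wy":0,"wz":0,"grip":1},{"x":0,"y":0,"z":0,"wx":0,"wy":0,"wz":0,"grip":1}]'
python3 -c "
from h import *
st()
"
```

```text
t: 18.02
ee_pos: [0.5775, 0.2719, 0.2059]
tcp_rot: [[0.499, 0.659, -0.563], [0.033, -0.664, -0.747], [-0.866, 0.354, -0.353]]
force: [-0.3, -0.3, -0.2]
opening: 0.0733
18.025 pos [0.5775 0.2719 0.2059] q [-20.8  25.8 -23.3 114.5  62.6  30.7 136.5] op 0.07329530531454483 F [-0.3 -0.3 -0.2] M [ 0.02  0.47 -0.04]
[[ 0.499   0.6586 -0.5632]
 [ 0.0334 -0.664  -0.747 ]
 [-0.8659  0.3539 -0.3534]]
```

```bash

for i in 1; do
python3 -m creep '[{"x":0,"y":0,"z":0,"wx":1,"wy":0,"wz":0,"grip":1},{"x":0,"y":0,"z":0,"wx":1,"wy":0,"wz":0,"grip":1},{"x":0,"y":0,"z":0,"wx":1,"wy":0,"wz":0,"grip":1},{"x":0,"y":0,"z":0,"wx":1,"wy":0,"wz":0,"grip":1},{"x":0,"y":0,"z":0,"wx":1,"wy":0,"wz":0,"grip":1}]'
python3 -m creep '[{"x":0,"y":0,"z":0,"wx":1,"wy":0,"wz":0,"grip":1},{"x":0,"y":0,"z":0,"wx":1,"wy":0,"wz":0,"grip":1},{"x":0,"y":0,"z":0,"wx":1,"wy":0,"wz":0,"grip":1},{"x":0,"y":0,"z":0,"wx":1,"wy":0,"wz":0,"grip":1},{"x":0,"y":0,"z":0,"wx":1,"wy":0,"wz":0,"grip":1}]'
done
python3 -c "
from h import *
st()
p=optics.get_image('wrist'); crop(p,100,380,200,440,'w6c',3)
"
```

```text
t: 18.65
ee_pos: [0.5776, 0.2721, 0.206]
tcp_rot: [[0.499, 0.357, -0.789], [0.034, -0.918, -0.394], [-0.866, 0.17, -0.471]]
force: [0.2, 0.4, 0.1]
opening: 0.0856
t: 19.27
ee_pos: [0.5775, 0.2721, 0.206]
tcp_rot: [[0.499, -0.01, -0.866], [0.034, -0.999, 0.031], [-0.866, -0.045, -0.498]]
force: [-0.5, -0.5, 0.6]
opening: 0.0857
19.275 pos [0.5775 0.2721 0.206 ] q [-26.8  25.  -15.5 114.8  58.9  27.6  89. ] op 0.08570826467349378 F [-0.5 -0.5  0.6] M [-0.03  0.54 -0.  ]
[[ 0.4992 -0.0097 -0.8664]
 [ 0.0338 -0.999   0.0307]
 [-0.8658 -0.0446 -0.4983]]
```

View pics/w6c.png

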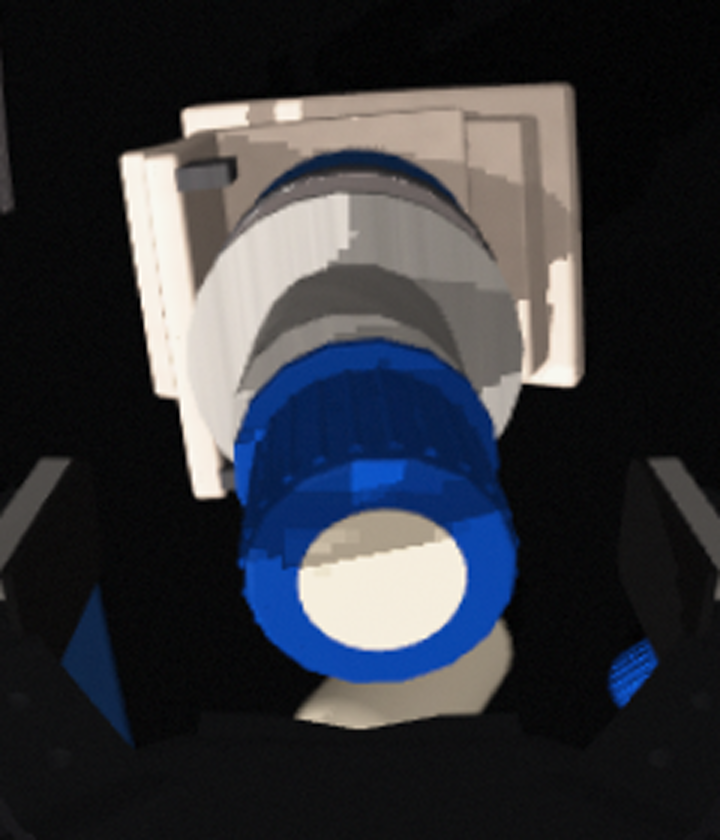

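```bash

python3 -m creep '[{"x":0,"y":0,"z":0,"wx":1,"wy":0,"wz":0,"grip":1},{"x":0,"y":0,"z":0,"wx":1,"wy":0,"wz":0,"grip":1},{"x":0,"y":0,"z":0,"wx":1,"wy":0,"wz":0,"grip":1},{"x":0,"y":0,"z":0,"wx":1,"wy":0,"wz":0,"grip":1},{"x":0,"y":0,"z":0,"wx":1,"wy":0,"wz":0,"grip":1}]'
python3 -m creep '[{"x":0,"y":0,"z":0,"wx":1,"wy":0,"wz":0,"grip":1},{"x":0,"y":0,"z":0,"wx":1,"wy":0,"wz":0,"grip":1},{"x":0,"y":0,"z":0,"wx":1,"wy":0,"wz":0,"grip":1},{"x":0,"y":0,"z":0,"wx":1,"wy":0,"wz":0,"grip":1},{"x":0,"y":0,"z":0,"wx":1,"wy":0,"wz":0,"grip":1}]'
python3 -m creep '[{"x":0,"y":0,"z":0,"wx":1,"wy":0,"wz":0,"grip":1},{"x":0,"y":0,"z":0,"wx":1,"wy":0,"wz":0,"grip":1},{"x":0,"y":0,"z":0,"wx":1,"wy":0,"wz":0,"grip":1},{"x":0,"y":0,"z":0,"wx":1,"wy":0,"wz":0,"grip":1},{"x":0,"y":0,"z":0,"wx":1,"wy":0,"wz":0,"grip":1}]'
python3 -c "
from h import *
st()
"
```

```text
t: 19.95
ee_pos: [0.5776, 0.2721, 0.206]
tcp_rot: [[0.499, -0.373, -0.782], [0.034, -0.893, 0.448], [-0.866, -0.25, -0.433]]
force: [0.2, 0.1, -0.0]
opening: 0.0854
t: 20.58
ee_pos: [0.5776, 0.2721, 0.206]
tcp_rot: [[0.499, -0.669, -0.551], [0.034, -0.62, 0.784], [-0.866, -0.41, -0.287]]
force: [0.6, 0.1, -0.5]
opening: 0.0854
t: 21.2
ee_pos: [0.5775, 0.2722, 0.206]
tcp_rot: [[0.499, -0.839, -0.217], [0.034, -0.231, 0.972], [-0.866, -0.493, -0.087]]
force: [-0.8, 0.3, -1.0]
opening: 0.0852
21.2 pos [0.5775 0.2722 0.206 ] q [-38.2  24.5  -0.8 115.4  50.3  22.3  20.8] op 0.08522526120867398 F [-0.8  0.3 -1. ] M [-0.02  0.58  0.  ]
[[ 0.4993 -0.8389 -0.2166]
 [ 0.0338 -0.2309  0.9724]
 [-0.8658 -0.4928 -0.0869]]
```

```bash

python3 -m creep '[{"x":0,"y":0,"z":0,"wx":1,"wy":0,"wz":0,"grip":1},{"x":0,"y":0,"z":0,"wx":1,"wy":0,"wz":0,"grip":1},{"x":0,"y":0,"z":0,"wx":1,"wy":0,"wz":0,"grip":1},{"x":0,"y":0,"z":0,"wx":1,"wy":0,"wz":0,"grip":1},{"x":0,"y":0,"z":0,"wx":1,"wy":0,"wz":0,"grip":1}]'
python3 -m creep '[{"x":0,"y":0,"z":0,"wx":1,"wy":0,"wz":0,"grip":1},{"x":0,"y":0,"z":0,"wx":1,"wy":0,"wz":0,"grip":1},{"x":0,"y":0,"z":0,"wx":1,"wy":0,"wz":0,"grip":1},{"x":0,"y":0,"z":0,"wx":1,"wy":0,"wz":0,"grip":1},{"x":0,"y":0,"z":0,"wx":1,"wy":0,"wz":0,"grip":1}]'
python3 -m creep '[{"x":0,"y":0,"z":0,"wx":1,"wy":0,"wz":0,"grip":1},{"x":0,"y":0,"z":0,"wx":1,"wy":0,"wz":0,"grip":1},{"x":0,"y":0,"z":0,"wx":1,"wy":0,"wz":0,"grip":1},{"x":0,"y":0,"z":0,"wx":1,"wy":0,"wz":0,"grip":1},{"x":0,"y":0,"z":0,"wx":1,"wy":0,"wz":0,"grip":1}]'
python3 -c "
from h import *
st()
s=telemetry.sense();M2=MOUTH+AX*.01217;z=np.array(s['tcp_rot'])[:,2]
for d in (0,20,25,30,35): print(d,(Rdown(AX,z)@Rn.from_rotvec([np.radians(d),0,0]).as_matrix())[:,2])
plan(M2+.0195*AX,Rdown(AX,z),5)
"
```

```text
t: 21.82
ee_pos: [0.5775, 0.2721, 0.206]
tcp_rot: [[0.499, -0.852, 0.158], [0.034, 0.202, 0.979], [-0.866, -0.483, 0.129]]
force: [0.1, -0.3, -0.5]
opening: 0.0854
t: 22.45
ee_pos: [0.5776, 0.2722, 0.206]
tcp_rot: [[0.499, -0.705, 0.503], [0.034, 0.596, 0.802], [-0.866, -0.383, 0.322]]
force: [1.1, 0.8, 0.0]
opening: 0.0854
t: 23.08
ee_pos: [0.5775, 0.2722, 0.206]
tcp_rot: [[0.499, -0.426, 0.754], [0.034, 0.879, 0.475], [-0.866, -0.211, 0.454]]
force: [-0.3, -0.7, -1.0]
opening: 0.0853
23.075 pos [0.5775 0.2722 0.206 ] q [-52.2  25.6  17.5 116.1  32.7  16.5 -38.8] op 0.08528711177345048 F [-0.3 -0.7 -1. ] M [-0.01  0.48  0.05]
[[ 0.4992 -0.4263  0.7543]
 [ 0.0338  0.8795  0.4747]
 [-0.8658 -0.2115  0.4535]]
0 [0.7543 0.4747 0.4535]
20 [0.8548 0.1453 0.4982]
25 [0.864  0.0586 0.5   ]
30 [ 0.8667 -0.0286  0.498 ]
35 [ 0.8628 -0.1156  0.4922]
need 0.02 n 5 v [ 0.0014  0.0032 -0.0025] w [ 0.     -0.0001  0.0027]
```

```bash

python3 -m creep '[{"x":0,"y":0.003,"z":-0.003,"wx":1,"wy":0,"wz":0,"grip":1},{"x":0,"y":0.003,"z":-0.003,"wx":1,"wy":0,"wz":0,"grip":1},{"x":0,"y":0.003,"z":-0.003,"wx":1,"wy":0,"wz":0,"grip":1},{"x":0,"y":0.003,"z":-0.003,"wx":1,"wy":0,"wz":0,"grip":1},{"x":0,"y":0.003,"z":-0.003,"wx":1,"wy":0,"wz":0,"grip":1}]'
python3 -c "
from h import *
st()
p=optics.get_image('wrist'); M2=MOUTH+.0122*AX
overlay(p,[ring(M2+.04*AX,AX,.02),ring(M2+.004*AX,AX,.024)],'ov3',100,380,200,440,3)
"
```

```text
t: 23.7
ee_pos: [0.5769, 0.2726, 0.2057]
tcp_rot: [[0.499, -0.068, 0.864], [0.034, 0.998, 0.059], [-0.866, 0.0, 0.5]]
force: [-0.2, -0.4, 0.4]
opening: 0.0855
23.7 pos [0.5769 0.2726 0.2057] q [-56.6  26.4  23.4 116.4  24.   14.9 -55.8] op 0.08549539221688199 F [-0.2 -0.4  0.4] M [-0.    0.54 -0.04]
[[ 0.4992 -0.0677  0.8638]
 [ 0.0339  0.9977  0.0586]
 [-0.8658  0.      0.5004]]
```

View pics/ov3.png

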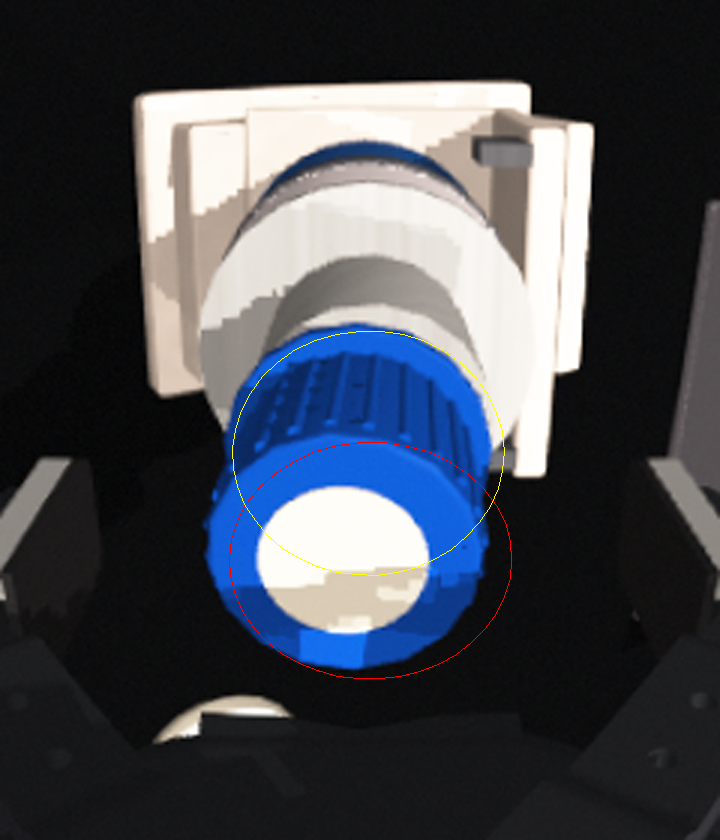

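```bash

python3 -m creep '[{"x":0,"y":0,"z":0,"wx":0,"wy":0,"wz":0,"grip":0},{"x":0,"y":0,"z":0,"wx":0,"wy":0,"wz":0,"grip":0},{"x":0,"y":0,"z":0,"wx":0,"wy":0,"wz":0,"grip":0},{"x":0,"y":0,"z":0,"wx":0,"wy":0,"wz":0,"grip":0},{"x":0,"y":0,"z":0,"wx":0,"wy":0,"wz":0,"grip":0}]'
python3 -c "
from h import *
st()
p=optics.get_image('wrist'); M2=MOUTH+.0122*AX
overlay(p,[ring(M2+.04*AX,AX,.02),ring(M2+.004*AX,AX,.024)],'ov4',100,380,200,440,3)
"
```

```text
t: 24.38
ee_pos: [0.577, 0.2727, 0.2058]
tcp_rot: [[0.499, -0.071, 0.863], [0.034, 0.997, 0.062], [-0.866, -0.001, 0.501]]
force: [-1.3, 0.7, 3.0]
opening: 0.0384
24.375 pos [0.577  0.2727 0.2058] q [-56.6  26.4  23.4 116.4  24.1  14.9 -55.7] op 0.038422731081462186 F [-1.3  0.7  3. ] M [0.12 0.47 0.03]
[[ 0.4995 -0.0707  0.8634]
 [ 0.0342  0.9975  0.0619]
 [-0.8656 -0.0014  0.5007]]
```

View pics/ov4.png

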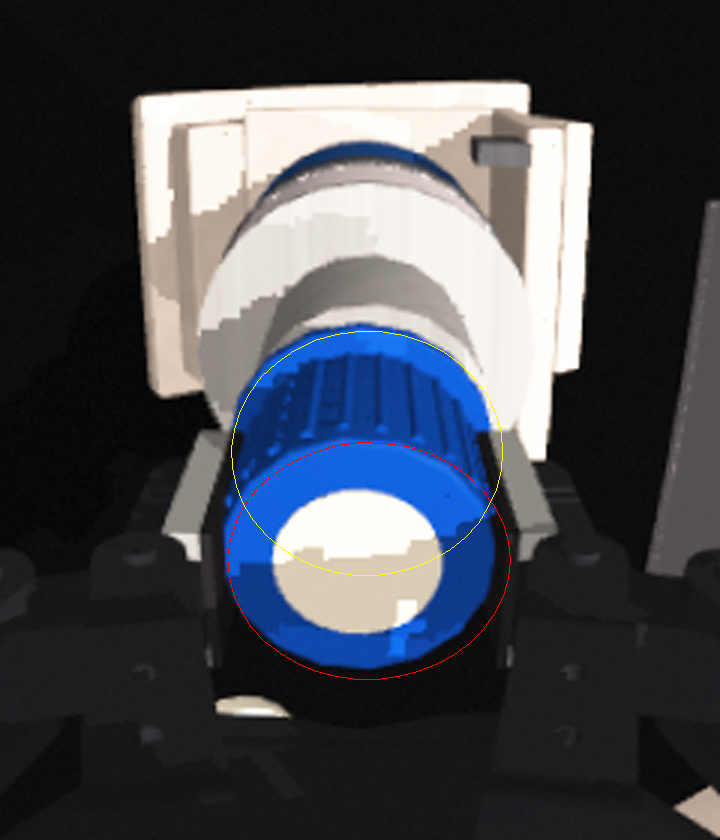

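```bash

python3 -m creep '[{"x":-0.0042,"y":0,"z":0,"wx":-1,"wy":0,"wz":0,"grip":0},{"x":-0.0042,"y":0,"z":0,"wx":-1,"wy":0,"wz":0,"grip":0},{"x":-0.0042,"y":0,"z":0,"wx":-1,"wy":0,"wz":0,"grip":0},{"x":-0.0042,"y":0,"z":0,"wx":-1,"wy":0,"wz":0,"grip":0},{"x":-0.0042,"y":0,"z":0,"wx":-1,"wy":0,"wz":0,"grip":0}]'
python3 -m creep '[{"x":-0.0042,"y":0,"z":0,"wx":-1,"wy":0,"wz":0,"grip":0},{"x":-0.0042,"y":0,"z":0,"wx":-1,"wy":0,"wz":0,"grip":0},{"x":-0.0042,"y":0,"z":0,"wx":-1,"wy":0,"wz":0,"grip":0},{"x":-0.0042,"y":0,"z":0,"wx":-1,"wy":0,"wz":0,"grip":0},{"x":-0.0042,"y":0,"z":0,"wx":-1,"wy":0,"wz":0,"grip":0}]'
python3 -m creep '[{"x":-0.0042,"y":0,"z":0,"wx":-1,"wy":0,"wz":0,"grip":0},{"x":-0.0042,"y":0,"z":0,"wx":-1,"wy":0,"wz":0,"grip":0},{"x":-0.0042,"y":0,"z":0,"wx":-1,"wy":0,"wz":0,"grip":0},{"x":-0.0042,"y":0,"z":0,"wx":-1,"wy":0,"wz":0,"grip":0},{"x":-0.0042,"y":0,"z":0,"wx":-1,"wy":0,"wz":0,"grip":0}]'
python3 -c "
from h import *
st()
"
```

```text
t: 25.05
ee_pos: [0.5768, 0.2726, 0.2067]
tcp_rot: [[0.5, -0.431, 0.751], [0.034, 0.877, 0.48], [-0.866, -0.214, 0.453]]
force: [-0.4, 1.0, 2.0]
opening: 0.0385
t: 25.68
ee_pos: [0.5766, 0.2727, 0.2076]
tcp_rot: [[0.5, -0.708, 0.499], [0.034, 0.592, 0.805], [-0.865, -0.386, 0.32]]
force: [3.0, 0.4, 1.9]
opening: 0.0382
t: 26.3
ee_pos: [0.5761, 0.2729, 0.2083]
tcp_rot: [[0.5, -0.852, 0.152], [0.035, 0.196, 0.98], [-0.865, -0.485, 0.128]]
force: [2.4, 1.9, 1.9]
opening: 0.0387
26.3 pos [0.5761 0.2729 0.2083] q [-42.4  24.3   4.4 115.7  46.1  20.7  -0.4] op 0.03869381288616612 F [2.4 1.9 1.9] M [ 0.6  -0.29  0.21]
[[ 0.5001 -0.8524  0.1525]
 [ 0.0349  0.1958  0.98  ]
 [-0.8653 -0.4848  0.1276]]
```

```bash

python3 -m creep '[{"x":-0.0042,"y":0,"z":0,"wx":-1,"wy":0,"wz":0,"grip":0},{"x":-0.0042,"y":0,"z":0,"wx":-1,"wy":0,"wz":0,"grip":0},{"x":-0.0042,"y":0,"z":0,"wx":-1,"wy":0,"wz":0,"grip":0},{"x":-0.0042,"y":0,"z":0,"wx":-1,"wy":0,"wz":0,"grip":0},{"x":-0.0042,"y":0,"z":0,"wx":-1,"wy":0,"wz":0,"grip":0}]'
python3 -m creep '[{"x":-0.0042,"y":0,"z":0,"wx":-1,"wy":0,"wz":0,"grip":0},{"x":-0.0042,"y":0,"z":0,"wx":-1,"wy":0,"wz":0,"grip":0},{"x":-0.0042,"y":0,"z":0,"wx":-1,"wy":0,"wz":0,"grip":0},{"x":-0.0042,"y":0,"z":0,"wx":-1,"wy":0,"wz":0,"grip":0},{"x":-0.0042,"y":0,"z":0,"wx":-1,"wy":0,"wz":0,"grip":0}]'
python3 -m creep '[{"x":-0.0042,"y":0,"z":0,"wx":-1,"wy":0,"wz":0,"grip":0},{"x":-0.0042,"y":0,"z":0,"wx":-1,"wy":0,"wz":0,"grip":0},{"x":-0.0042,"y":0,"z":0,"wx":-1,"wy":0,"wz":0,"grip":0},{"x":-0.0042,"y":0,"z":0,"wx":-1,"wy":0,"wz":0,"grip":0},{"x":-0.0042,"y":0,"z":0,"wx":-1,"wy":0,"wz":0,"grip":0}]'
python3 -c "
from h import *
st()
p=optics.get_image('wrist'); crop(p,100,380,200,440,'w7c',3)
"
```

```text
t: 26.92
ee_pos: [0.5757, 0.2729, 0.209]
tcp_rot: [[0.5, -0.837, -0.222], [0.035, -0.237, 0.971], [-0.865, -0.493, -0.089]]
force: [2.0, 2.3, 0.9]
opening: 0.0384
t: 27.55
ee_pos: [0.5753, 0.273, 0.2098]
tcp_rot: [[0.5, -0.665, -0.555], [0.035, -0.625, 0.78], [-0.865, -0.409, -0.289]]
force: [2.9, 2.0, 1.2]
opening: 0.0383
t: 28.18
ee_pos: [0.5751, 0.2727, 0.2107]
tcp_rot: [[0.5, -0.368, -0.784], [0.035, -0.896, 0.443], [-0.865, -0.249, -0.435]]
force: [2.9, 2.3, 2.2]
opening: 0.0382
28.175 pos [0.5751 0.2727 0.2107] q [-29.7  24.2 -12.  115.1  56.4  26.6  66.3] op 0.038206132597638984 F [2.9 2.3 2.2] M [ 0.51 -0.55  0.21]
[[ 0.5004 -0.368  -0.7837]
 [ 0.0348 -0.8959  0.4429]
 [-0.8651 -0.2489 -0.4355]]
```

View pics/w7c.png

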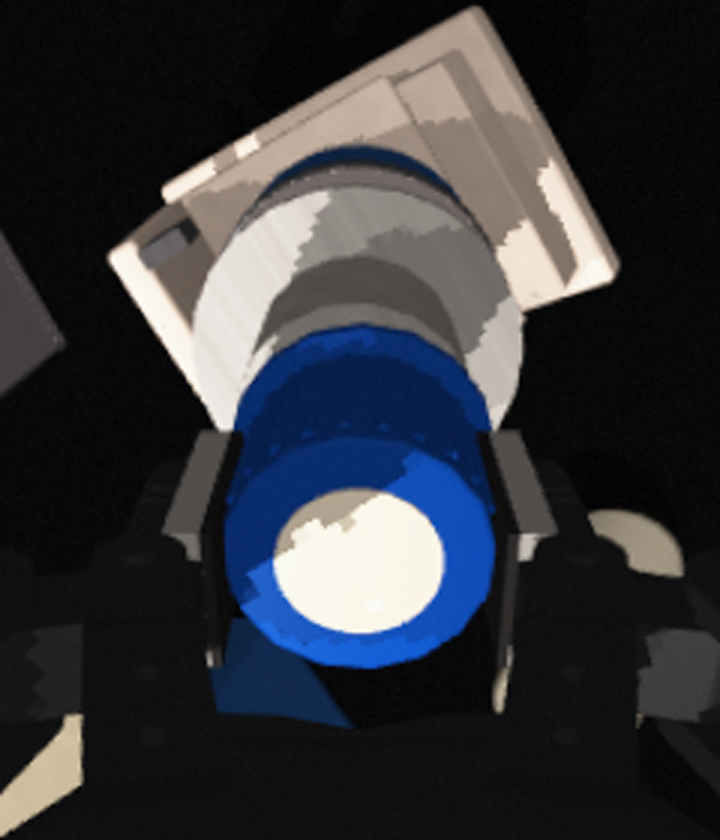

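```bash

python3 -m creep '[{"x":-0.0042,"y":0,"z":0,"wx":-1,"wy":0,"wz":0,"grip":0},{"x":-0.0042,"y":0,"z":0,"wx":-1,"wy":0,"wz":0,"grip":0},{"x":-0.0042,"y":0,"z":0,"wx":-1,"wy":0,"wz":0,"grip":0},{"x":-0.0042,"y":0,"z":0,"wx":-1,"wy":0,"wz":0,"grip":0},{"x":-0.0042,"y":0,"z":0,"wx":-1,"wy":0,"wz":0,"grip":0}]'
python3 -m creep '[{"x":-0.0042,"y":0,"z":0,"wx":-1,"wy":0,"wz":0,"grip":0},{"x":-0.0042,"y":0,"z":0,"wx":-1,"wy":0,"wz":0,"grip":0},{"x":-0.0042,"y":0,"z":0,"wx":-1,"wy":0,"wz":0,"grip":0},{"x":-0.0042,"y":0,"z":0,"wx":-1,"wy":0,"wz":0,"grip":0},{"x":-0.0042,"y":0,"z":0,"wx":-1,"wy":0,"wz":0,"grip":0}]'
python3 -m creep '[{"x":-0.01,"y":0,"z":0,"wx":0,"wy":0,"wz":0,"grip":0},{"x":-0.03,"y":0,"z":0,"wx":0,"wy":0,"wz":0,"grip":0},{"x":-0.05,"y":0,"z":0,"wx":0,"wy":0,"wz":0,"grip":0},{"x":-0.05,"y":0,"z":0,"wx":0,"wy":0,"wz":0,"grip":0},{"x":-0.05,"y":0,"z":0,"wx":0,"wy":0,"wz":0,"grip":0}]'
python3 -c "
from h import *
st()
"
```

```text
t: 28.85
ee_pos: [0.5746, 0.2733, 0.2115]
tcp_rot: [[0.5, -0.003, -0.866], [0.036, -0.999, 0.024], [-0.865, -0.043, -0.5]]
force: [5.0, 4.1, 1.4]
opening: 0.0385
t: 29.48
ee_pos: [0.5738, 0.2736, 0.2119]
tcp_rot: [[0.5, 0.364, -0.786], [0.036, -0.915, -0.401], [-0.865, 0.172, -0.471]]
force: [2.8, 6.0, 0.2]
opening: 0.0384
t: 30.1
ee_pos: [0.5696, 0.272, 0.218]
tcp_rot: [[0.499, 0.361, -0.788], [0.034, -0.916, -0.399], [-0.866, 0.173, -0.47]]
force: [0.2, 0.4, -1.1]
opening: 0.0387
30.1 pos [0.5696 0.272  0.218 ] q [-22.8  23.9 -21.2 115.   59.2  30.4 114.2] op 0.03867303666644038 F [ 0.2  0.4 -1.1] M [0.06 0.57 0.09]
[[ 0.4991  0.3612 -0.7877]
 [ 0.0337 -0.9164 -0.3989]
 [-0.8659  0.1725 -0.4695]]
```

```bash

python3 -m creep '[{"x":-0.15,"y":0,"z":0,"wx":0,"wy":0,"wz":0,"grip":0},{"x":-0.25,"y":0,"z":0,"wx":0,"wy":0,"wz":0,"grip":0},{"x":-0.25,"y":0,"z":0,"wx":0,"wy":0,"wz":0,"grip":0},{"x":-0.25,"y":0,"z":0,"wx":0,"wy":0,"wz":0,"grip":0},{"x":-0.25,"y":0,"z":0,"wx":0,"wy":0,"wz":0,"grip":0}]'
python3 -m creep '[{"x":-0.3,"y":0,"z":0,"wx":0,"wy":0,"wz":0,"grip":0},{"x":-0.3,"y":0,"z":0,"wx":0,"wy":0,"wz":0,"grip":0},{"x":-0.3,"y":0,"z":0,"wx":0,"wy":0,"wz":0,"grip":0},{"x":-0.3,"y":0,"z":0,"wx":0,"wy":0,"wz":0,"grip":0},{"x":-0.1,"y":0,"z":0,"wx":0,"wy":0,"wz":0,"grip":0}]'
python3 - <<'E'
from h import *
st()
p=shot('wrist','w8'); shot('scene','s8'); 
p=optics.get_image('scene'); crop(p,80,300,310,500,'s8c',4)
E
```

```text
t: 30.72
ee_pos: [0.5465, 0.2705, 0.2587]
tcp_rot: [[0.5, 0.362, -0.787], [0.034, -0.916, -0.399], [-0.866, 0.173, -0.47]]
force: [1.2, -1.0, -0.3]
opening: 0.0383
t: 31.35
ee_pos: [0.5207, 0.2689, 0.3039]
tcp_rot: [[0.5, 0.362, -0.787], [0.034, -0.916, -0.399], [-0.865, 0.173, -0.471]]
force: [-0.4, 0.3, -0.6]
opening: 0.0384
31.35 pos [0.5207 0.2689 0.3039] q [-19.7  13.6 -27.4 115.2  44.9  37.6 126. ] op 0.03841631175107279 F [-0.4  0.3 -0.6] M [-0.1   0.64  0.04]
[[ 0.5001  0.3615 -0.7869]
 [ 0.0344 -0.9163 -0.3991]
 [-0.8653  0.1725 -0.4707]]
```

View pics/s8c.png

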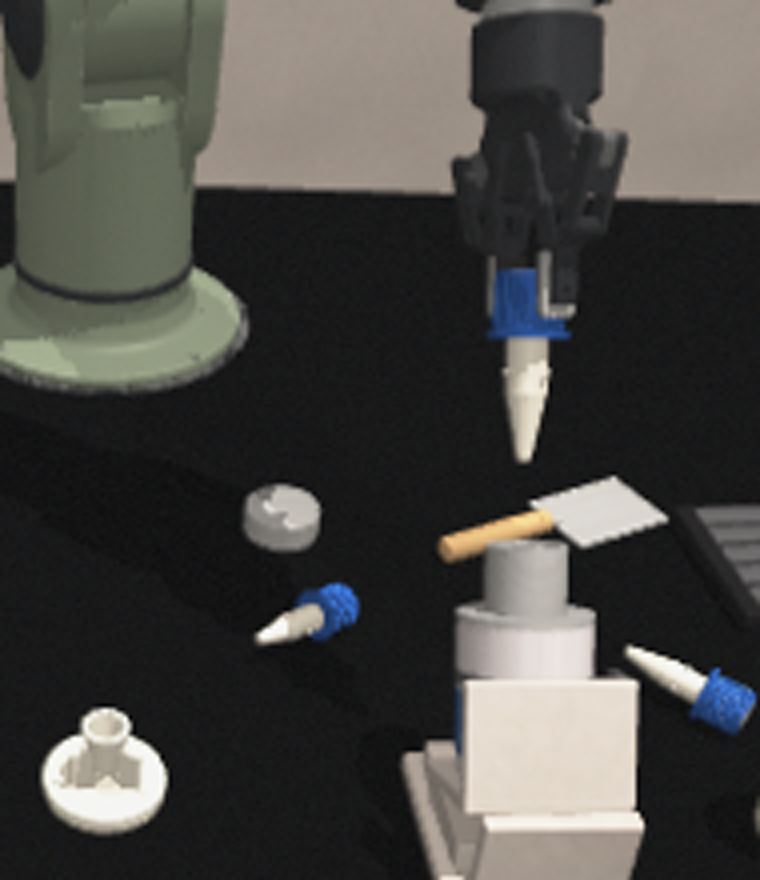

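View pics/w8.png

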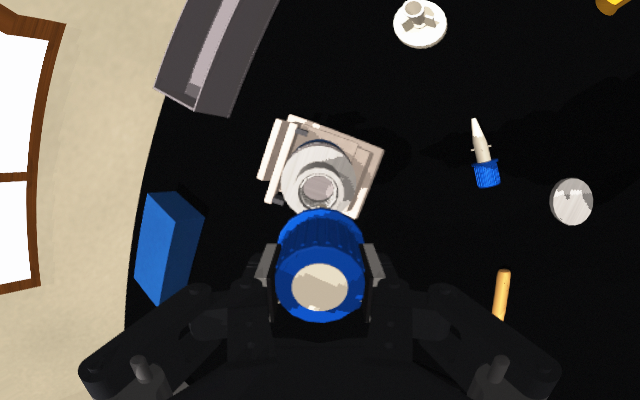

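```bash

python3 - <<'E'
from h import *
s=telemetry.sense(); z=np.array(s['tcp_rot'])[:,2]
for d in (0,40,60,90):
  R=Rdown([0,0,1],z)@Rn.from_rotvec([np.radians(d),0,0]).as_matrix(); print(d,R[:,2])
  plan([.56,.12,.29],R,10)
  plan([.637,.024,.1875],R,20)
E
```

```text
0 [-0.89200441 -0.45202669  0.        ]
need 5.59 n 10 v [0.049  0.3739 0.0811] w [-0.0552 -0.5587 -0.221 ]
need 6.48 n 20 v [0.1722 0.3239 0.0385] w [-0.0276 -0.2794 -0.1105]
40 [-0.97387218  0.22709685  0.        ]
need 7.26 n 10 v [ 0.0725  0.3838 -0.0527] w [ 0.7262 -0.611  -0.0169]
need 7.26 n 20 v [ 0.1916  0.3174 -0.0761] w [ 0.3631 -0.3055 -0.0085]
60 [-0.8374688   0.54648514  0.        ]
need 11.16 n 10 v [ 0.0849  0.3765 -0.1212] w [ 1.1163 -0.6192  0.0916]
need 11.16 n 20 v [ 0.2018  0.3034 -0.1327] w [ 0.5582 -0.3096  0.0458]
90 [-0.45202669  0.89200441  0.        ]
need 17.0 n 10 v [ 0.1051  0.3491 -0.2258] w [ 1.7001 -0.6071  0.2629]
need 17.0 n 20 v [ 0.2182  0.2683 -0.2163] w [ 0.8501 -0.3036  0.1315]
```

Use d=40 to the via point.

```bash

python3 -m creep '[{"x":0.07,"y":0.384,"z":-0.053,"wx":0.726,"wy":-0.611,"wz":-0.017,"grip":0},{"x":0.07,"y":0.384,"z":-0.053,"wx":0.726,"wy":-0.611,"wz":-0.017,"grip":0},{"x":0.07,"y":0.384,"z":-0.053,"wx":0.726,"wy":-0.611,"wz":-0.017,"grip":0},{"x":0.07,"y":0.384,"z":-0.053,"wx":0.726,"wy":-0.611,"wz":-0.017,"grip":0},{"x":0.07,"y":0.384,"z":-0.053,"wx":0.726,"wy":-0.611,"wz":-0.017,"grip":0}]'
python3 -m creep '[{"x":0.07,"y":0.384,"z":-0.053,"wx":0.726,"wy":-0.611,"wz":-0.017,"grip":0},{"x":0.07,"y":0.384,"z":-0.053,"wx":0.726,"wy":-0.611,"wz":-0.017,"grip":0},{"x":0.07,"y":0.384,"z":-0.053,"wx":0.726,"wy":-0.611,"wz":-0.017,"grip":0},{"x":0.07,"y":0.384,"z":-0.053,"wx":0.726,"wy":-0.611,"wz":-0.017,"grip":0},{"x":0.07,"y":0.384,"z":-0.053,"wx":0.726,"wy":-0.611,"wz":-0.017,"grip":0}]'
python3 - <<'E'
from h import *
s=st(); z=np.array(s['tcp_rot'])[:,2]
R=Rdown([0,0,1],z); plan([.637,.024,.1875],R,10)
E
```

```text
t: 32.12
ee_pos: [0.5556, 0.1978, 0.3028]
tcp_rot: [[0.259, 0.081, -0.963], [-0.026, -0.996, -0.091], [-0.966, 0.048, -0.256]]
force: [-1.0, -0.2, -1.5]
opening: 0.0384
t: 32.75
ee_pos: [0.5649, 0.1206, 0.2923]
tcp_rot: [[-0.003, -0.229, -0.973], [0.0, -0.973, 0.229], [-1.0, 0.0, 0.003]]
force: [-0.3, 0.8, -1.0]
opening: 0.0389
32.75 pos [0.5649 0.1206 0.2923] q [ -0.2  24.3 -24.5  94.6  10.9  63.6 139.1] op 0.03885049930446917 F [-0.3  0.8 -1. ] M [ 0.05  0.04 -0.01]
[[-0.0025 -0.229  -0.9734]
 [ 0.0002 -0.9734  0.229 ]
 [-1.      0.0004  0.0025]]
need 2.62 n 10 v [ 0.2618  0.1938 -0.231 ] w [ 0.      0.0029 -0.0004]
```

```bash

python3 - <<'E'
from h import *
s=telemetry.sense(); z=np.array(s['tcp_rot'])[:,2]
R=Rdown([0,0,1],z)@Rn.from_rotvec([np.radians(40),0,0]).as_matrix(); print(R[:,2]); plan([.637,.024,.21],R,10)
E
```

```text
[-0.59852834  0.80110164  0.        ]
need 8.0 n 10 v [ 0.2055  0.1053 -0.2891] w [ 0.8     0.0026 -0.0014]
```

```bash

python3 -m creep '[{"x":0.206,"y":0.105,"z":-0.289,"wx":0.8,"wy":0.003,"wz":-0.001,"grip":0},{"x":0.206,"y":0.105,"z":-0.289,"wx":0.8,"wy":0.003,"wz":-0.001,"grip":0},{"x":0.206,"y":0.105,"z":-0.289,"wx":0.8,"wy":0.003,"wz":-0.001,"grip":0},{"x":0.206,"y":0.105,"z":-0.289,"wx":0.8,"wy":0.003,"wz":-0.001,"grip":0},{"x":0.206,"y":0.105,"z":-0.289,"wx":0.8,"wy":0.003,"wz":-0.001,"grip":0}]'
python3 -m creep '[{"x":0.206,"y":0.105,"z":-0.289,"wx":0.8,"wy":0.003,"wz":-0.001,"grip":0},{"x":0.206,"y":0.105,"z":-0.289,"wx":0.8,"wy":0.003,"wz":-0.001,"grip":0},{"x":0.206,"y":0.105,"z":-0.289,"wx":0.8,"wy":0.003,"wz":-0.001,"grip":0},{"x":0.206,"y":0.105,"z":-0.289,"wx":0.8,"wy":0.003,"wz":-0.001,"grip":0},{"x":0.206,"y":0.105,"z":-0.289,"wx":0.8,"wy":0.003,"wz":-0.001,"grip":0}]'
python3 - <<'E'
from h import *
import pickle
s=st(); ps={n:optics.get_image(n) for n in ['scene','top','wrist']}; pickle.dump((ps,s),open('ps2.pkl','wb'))
crop(ps['scene'],150,300,280,400,'s9',5); crop(ps['top'],100,230,250,380,'t9',5)
cv2.imwrite('pics/w9.png',ps['wrist']['pixels'][...,::-1])
E
```

```text
t: 33.38
ee_pos: [0.6113, 0.0806, 0.2508]
tcp_rot: [[0.0, -0.548, -0.836], [-0.001, -0.836, 0.548], [-1.0, 0.0, -0.001]]
force: [0.2, -0.4, -0.7]
opening: 0.0383
t: 34.0
ee_pos: [0.6408, 0.027, 0.2096]
tcp_rot: [[0.002, -0.801, -0.598], [-0.001, -0.598, 0.801], [-1.0, -0.001, -0.002]]
force: [0.0, 0.1, -1.3]
opening: 0.0384
34.0 pos [0.6408 0.027  0.2096] q [  0.6  33.6 -12.6  90.5   8.4  56.7 112.1] op 0.038419020813083585 F [ 0.   0.1 -1.3] M [0.02 0.03 0.08]
[[ 0.0016 -0.8012 -0.5984]
 [-0.0011 -0.5984  0.8012]
 [-1.     -0.0006 -0.0019]]
```

View pics/s9.png

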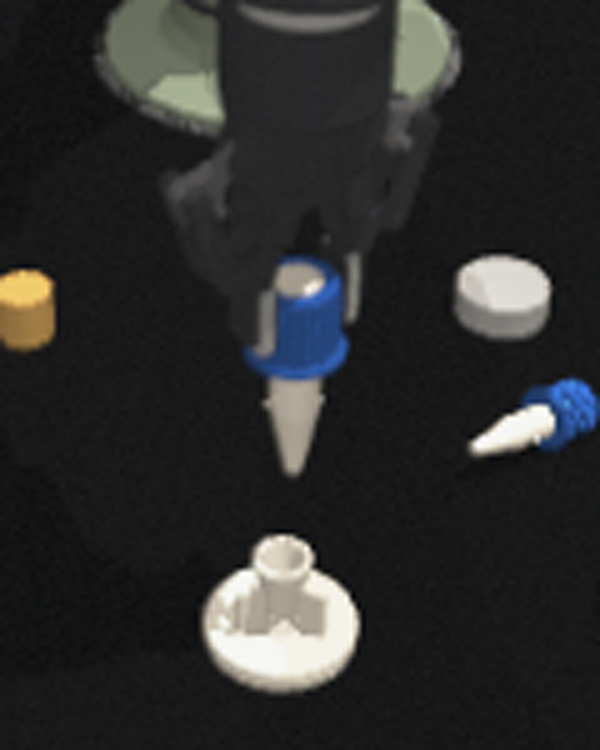

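View pics/t9.png

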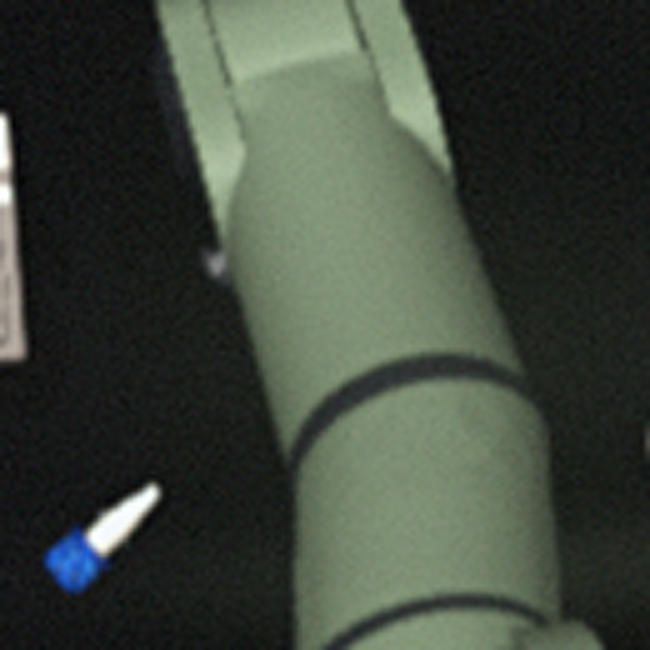

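View pics/w9.png

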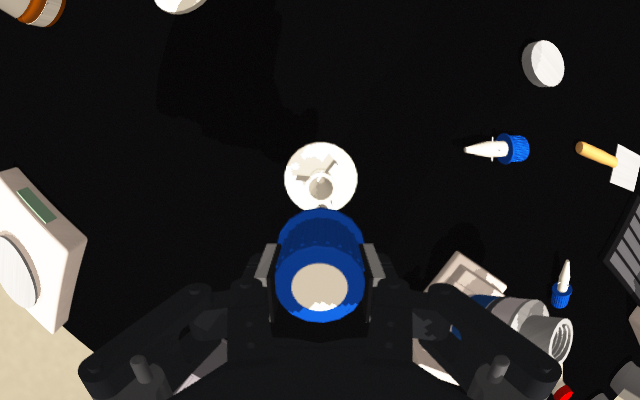

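```bash

python3 - <<'E'
from h import *
import pickle
np.set_printoptions(precision=4,suppress=True)
ps,s=pickle.load(open('ps2.pkl','rb')); P=ps['scene'];W=ps['wrist']
R=np.array(s['tcp_rot']);t=np.array(s['ee_pos']); a=-R[:,0]; tip=t-a*.0925
# overlay on scene
k=6;r0,r1,c0,c1=195,295,310,370
im=cv2.resize(P['pixels'][r0:r1,c0:c1],None,fx=k,fy=k,interpolation=cv2.INTER_CUBIC)[...,::-1].copy()
def d(X,col):
    q=((proj(P,X)+.5-[c0,r0])*k).round().astype(np.int32); cv2.polylines(im,[q],True,col,1)
for z,rr in ((0,.004),(.04,.012),(.073,.024),(.077,.024),(.113,.02)): d(ring(tip+a*z,a,rr),(0,0,255))
S=np.array([.637,.024,0])
for z,rr in ((0,.04),(.055,.0116)): d(ring(S+[0,0,z],[0,0,1],rr),(0,255,0))
cv2.imwrite('pics/ov5.png',im)
k=4;overlay(W,[ring(S,[0,0,1],.04),ring(S+[0,0,.055],[0,0,1],.0116),ring(tip+a*.113,a,.02),ring(tip+a*.077,a,.024)],'ov6',130,340,250,390,4)
E
```

```text
(no output)
```

View pics/ov5.png

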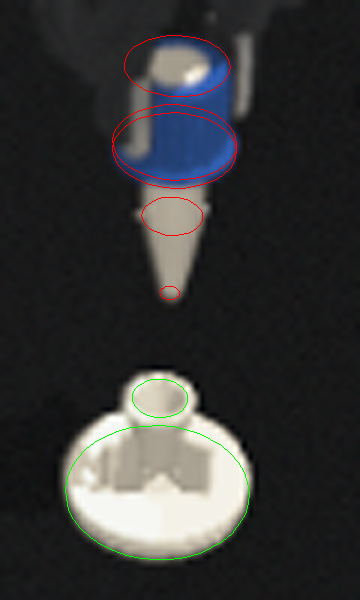

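View pics/ov6.png

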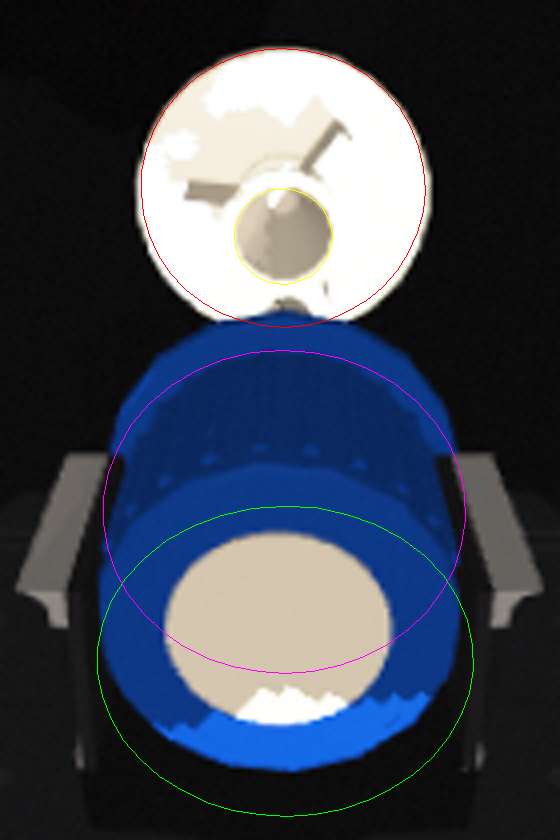

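```bash
cat > fit.py <<'E'
from h import *
import pickle
from scipy.optimize import minimize
def fullhull(q,S): 
    h=cv2.convexHull(((q+.5)*S).astype(np.float32)).round().astype(np.int32); m=np.zeros((400*S,640*S),np.uint8); cv2.fillConvexPoly(m,h,1); return m
def fit(W,P,s,rows_scene,wb=(205,335,265,375),cols=(320,362)):
    S=3; R=np.array(s['tcp_rot']);t=np.array(s['ee_pos'])
    up=lambda m:cv2.resize(m.astype(np.uint8),None,fx=S,fy=S,interpolation=cv2.INTER_NEAREST)
    b=np.zeros((400,640),bool); r0,r1,c0,c1=wb; b[r0:r1,c0:c1]=blue(W)[r0:r1,c0:c1]
    cs,_=cv2.findContours(b.astype(np.uint8),cv2.RETR_EXTERNAL,cv2.CHAIN_APPROX_NONE); c=max(cs,key=cv2.contourArea); g=np.zeros((400,640),np.uint8); cv2.drawContours(g,[c],-1,1,-1); gw=up(g)
    ra,rb=rows_scene; sc=np.zeros((400,640),bool); sc[ra:rb,cols[0]:cols[1]]=P['pixels'][ra:rb,cols[0]:cols[1]].max(2)>70; gs=up(sc)
    if len(globals().get('DBG',[])): pass
    def parts(v):
        a=-R@Rn.from_rotvec([0,np.radians(v[3]*1000),np.radians(v[4]*1000)]).as_matrix()[:,0]
        tip=t+R@np.array([v[0],v[1],v[2]])  # tip point in tool
        # tilt acts about the grasp: keep offset at knob centre
        kc=t+R@np.array([v[0]-.095,v[1],v[2]]); tip=kc-a*.095
        return tip,a
    def cost(v,full=False):
        tip,a=parts(v)
        hw=fullhull(fproj(W,np.vstack([cyl(tip,a,.077,.113,.02)])),S)|fullhull(fproj(W,cyl(tip,a,.073,.077,.024)),S)
        hs=fullhull(proj(P,cyl(tip,a,.073,.077,.024)),S)|fullhull(proj(P,np.vstack([ring(tip,a,.004),ring(tip+a*.04,a,.012)])),S)|fullhull(proj(P,cyl(tip,a,.04,.075,.012)),S)
        hs[:ra*S]=0; hs[rb*S:]=0
        c1=1-(hw&gw).sum()/(hw|gw).sum(); c2=1-(hs&gs).sum()/(hs|gs).sum()
        if full: print('iou',1-c1,1-c2)
        return c1+c2+ (v[3]**2+v[4]**2)*1e3*.5
    x0=np.array([.0965,0,0,0,0]); sx=[x0]+[x0+np.eye(5)[i]*(.004) for i in range(5)]
    o=minimize(cost,x0,method='Nelder-Mead',options=dict(initial_simplex=sx,xatol=5e-5,fatol=1e-4,maxiter=500)); cost(o.x,True)
    tip,a=parts(o.x); return o.x,tip,a
if __name__=='__main__':
    np.set_printoptions(precision=4,suppress=True)
    ps,s=pickle.load(open('ps2.pkl','rb'))
    v,tip,a=fit(ps['wrist'],ps['scene'],s,(221,248)); print('tool tip off',v[:3]*1000,'tilt deg',v[3:]*1000); print('tip',tip,'axis',a,'tcp',s['ee_pos'])
E
python3 fit.py
```

```text
iou 0.9531402699259003 0.9169626998223801
tool tip off [96.2836  3.3523 -0.0585] tilt deg [-1.8352 -0.9204]
tip [0.6377 0.0282 0.1134] axis [ 0.0047 -0.0341  0.9994] tcp [0.6408 0.027  0.2096]
```

```bash

python3 - <<'E'
from fit import *
np.set_printoptions(precision=4,suppress=True)
ps,s=pickle.load(open('ps2.pkl','rb'));P=ps['scene'];W=ps['wrist']
v,tip,a=fit(ps['wrist'],ps['scene'],s,(221,248))
k=6;r0,r1,c0,c1=195,255,310,370
ims=[]
for tp,aa in ((tip,a),(np.array([.6377,.0265,.1134]),np.array([0,0,1.]))):
    im=cv2.resize(P['pixels'][r0:r1,c0:c1],None,fx=k,fy=k,interpolation=cv2.INTER_CUBIC)[...,::-1].copy()
    for z,rr in ((0,.004),(.04,.012),(.073,.024),(.077,.024),(.113,.02)):
        q=((proj(P,ring(tp+aa*z,aa,rr))+.5-[c0,r0])*k).round().astype(np.int32); cv2.polylines(im,[q],True,(0,0,255),1)
    ims.append(im)
cv2.imwrite('pics/ov7.png',np.hstack(ims))
overlay(W,[ring(tip+a*.113,a,.02),ring(tip+a*.077,a,.024),ring(tip+a*.113,a,.0125)],'ov8',190,340,250,390,4)
E
```

```text
iou 0.9531402699259003 0.9169626998223801
```

View pics/ov7.png

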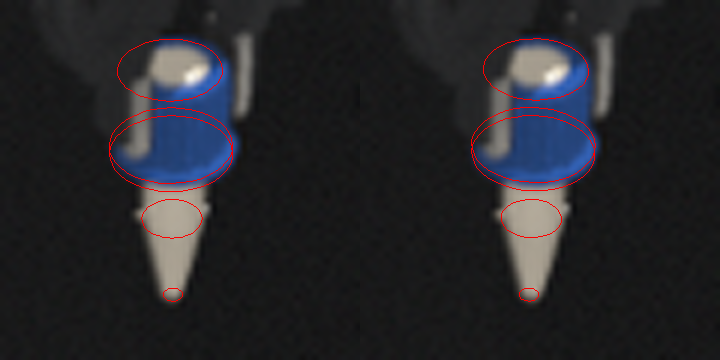

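View pics/ov8.png

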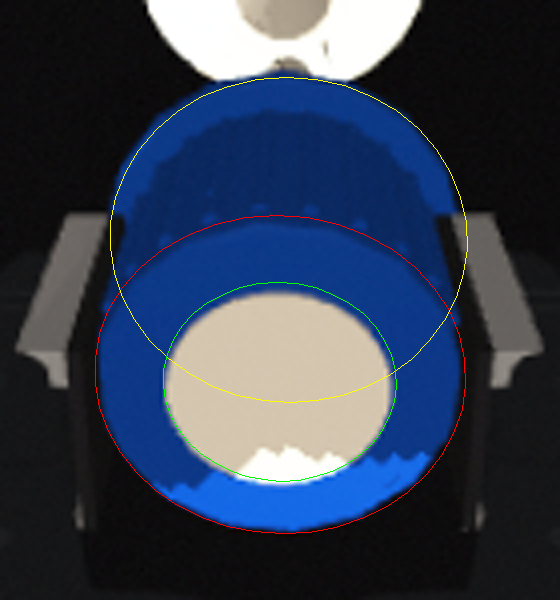

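```bash

python3 - <<'E'
from h import *
s=telemetry.sense(); z=np.array(s['tcp_rot'])[:,2]
plan([.6401,.0228,.148],Rdown([0,0,1],z),5)
E
```

```text
need 1.54 n 5 v [ 0.309   0.0142 -0.0157] w [ 0.     -0.0036  0.0002]
```

```bash

python3 -m creep '[{"x":0.309,"y":0.035,"z":-0.04,"wx":0,"wy":0,"wz":0,"grip":0},{"x":0.309,"y":0.035,"z":-0.04,"wx":0,"wy":-0.01,"wz":0,"grip":0},{"x":0.309,"y":0,"z":0,"wx":0,"wy":-0.01,"wz":0,"grip":0},{"x":0.309,"y":0,"z":0,"wx":0,"wy":0,"wz":0,"grip":0},{"x":0.309,"y":0,"z":0,"wx":0,"wy":0,"wz":0,"grip":0}]'
python3 - <<'E'
from h import *
import pickle
s=st(); ps={n:optics.get_image(n) for n in ['scene','wrist']}; pickle.dump((ps,s),open('ps3.pkl','wb'))
P=ps['scene'];k=7;r0,r1,c0,c1=205,295,310,370
im=cv2.resize(P['pixels'][r0:r1,c0:c1],None,fx=k,fy=k,interpolation=cv2.INTER_CUBIC)[...,::-1].copy()
t=np.array(s['ee_pos']); tp=np.array([.637,.024,t[2]-.0963]); aa=np.array([0,0,1.])
for z,rr in ((0,.004),(.04,.012),(.073,.024),(.077,.024),(.113,.02)):
    q=((proj(P,ring(tp+aa*z,aa,rr))+.5-[c0,r0])*k).round().astype(np.int32); cv2.polylines(im,[q],True,(0,0,255),1)
cv2.imwrite('pics/ov9.png',im)
overlay(ps['wrist'],[ring(tp+aa*.113,aa,.02),ring(tp+aa*.077,aa,.024),ring(np.array([.637,.024,0]),aa,.04)],'ov10',130,340,250,390,4)
E
```

```text
t: 34.78
ee_pos: [0.6404, 0.0234, 0.148]
tcp_rot: [[0.001, -0.8, -0.601], [0.001, -0.601, 0.8], [-1.0, -0.002, -0.0]]
force: [-0.5, -0.1, -0.8]
opening: 0.0385
34.775 pos [0.6404 0.0234 0.148 ] q [  0.6  37.6 -12.1  93.4   9.6  49.9 111.6] op 0.03853735805758331 F [-0.5 -0.1 -0.8] M [ 0.01 -0.    0.02]
[[ 0.0013 -0.7996 -0.6005]
 [ 0.0008 -0.6005  0.7996]
 [-1.     -0.0015 -0.0001]]
```

View pics/ov9.png

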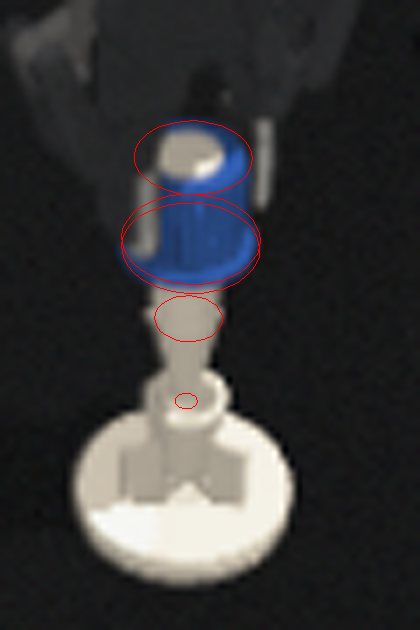

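View pics/ov10.png

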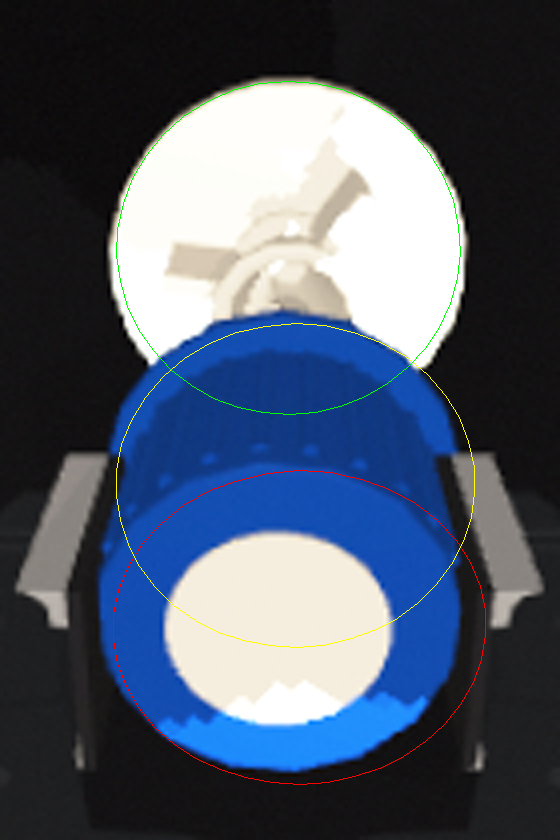

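```bash

python3 -m creep '[{"x":0.13,"y":-0.006,"z":0.013,"wx":0,"wy":0,"wz":0,"grip":0},{"x":0.13,"y":-0.006,"z":0.012,"wx":0,"wy":0,"wz":0,"grip":0},{"x":0.13,"y":0,"z":0,"wx":0,"wy":0,"wz":0,"grip":0},{"x":0.1,"y":0,"z":0,"wx":0,"wy":0,"wz":0,"grip":0},{"x":0.08,"y":0,"z":0,"wx":0,"wy":0,"wz":0,"grip":0}]'
python3 -c "
from h import *
st()"
```

```text
t: 35.5
ee_pos: [0.6403, 0.0244, 0.1259]
tcp_rot: [[0.001, -0.8, -0.6], [0.001, -0.6, 0.8], [-1.0, -0.002, -0.0]]
force: [-0.5, -0.1, -0.4]
opening: 0.0385
35.5 pos [0.6403 0.0244 0.1259] q [  0.3  39.2 -11.9  94.2  10.1  47.6 111.1] op 0.03848811466593771 F [-0.5 -0.1 -0.4] M [ 0.    0.03 -0.03]
[[ 0.0015 -0.7997 -0.6004]
 [ 0.0008 -0.6004  0.7997]
 [-1.     -0.0016 -0.0003]]
```

No contact. Continue in small steps.

```bash

python3 -m creep '[{"x":0.04,"y":0,"z":0,"wx":0,"wy":0,"wz":0,"grip":0},{"x":0.03,"y":0,"z":0,"wx":0,"wy":0,"wz":0,"grip":0},{"x":0.03,"y":0,"z":0,"wx":0,"wy":0,"wz":0,"grip":0},{"x":0.03,"y":0,"z":0,"wx":0,"wy":0,"wz":0,"grip":0},{"x":0.02,"y":0,"z":0,"wx":0,"wy":0,"wz":0,"grip":0}]'
python3 -c "
from h import *
st()"
```

```text
t: 36.12
ee_pos: [0.6403, 0.0244, 0.1201]
tcp_rot: [[0.001, -0.8, -0.6], [0.001, -0.6, 0.8], [-1.0, -0.002, -0.0]]
force: [0.3, -0.6, -1.1]
opening: 0.0382
36.125 pos [0.6403 0.0244 0.1201] q [  0.3  39.6 -11.8  94.4  10.2  47.  111. ] op 0.03815634866994514 F [ 0.3 -0.6 -1.1] M [-0.01 -0.    0.02]
[[ 0.0014 -0.7997 -0.6004]
 [ 0.0007 -0.6004  0.7997]
 [-1.     -0.0016 -0.0003]]
```

```bash

python3 -m creep '[{"x":0.02,"y":0,"z":0,"wx":0,"wy":0,"wz":0,"grip":0},{"x":0.02,"y":0,"z":0,"wx":0,"wy":0,"wz":0,"grip":0},{"x":0.02,"y":0,"z":0,"wx":0,"wy":0,"wz":0,"grip":0},{"x":0.01,"y":0,"z":0,"wx":0,"wy":0,"wz":0,"grip":0},{"x":0,"y":0,"z":0,"wx":0,"wy":0,"wz":0,"grip":0}]'
python3 - <<'E'
from h import *
s=st();P=optics.get_image('scene');crop(P,200,300,300,380,'s11',7)
p=shot('wrist','w11')
E
```

```text
t: 36.75
ee_pos: [0.6403, 0.0244, 0.1173]
tcp_rot: [[0.001, -0.8, -0.6], [0.001, -0.6, 0.8], [-1.0, -0.002, -0.0]]
force: [-0.0, -0.3, -1.4]
opening: 0.0387
36.75 pos [0.6403 0.0244 0.1173] q [  0.3  39.8 -11.8  94.4  10.3  46.7 111. ] op 0.03873030830969675 F [-0.  -0.3 -1.4] M [0.06 0.04 0.01]
[[ 0.0014 -0.7997 -0.6004]
 [ 0.0007 -0.6004  0.7997]
 [-1.     -0.0016 -0.0003]]
```

View pics/s11.png

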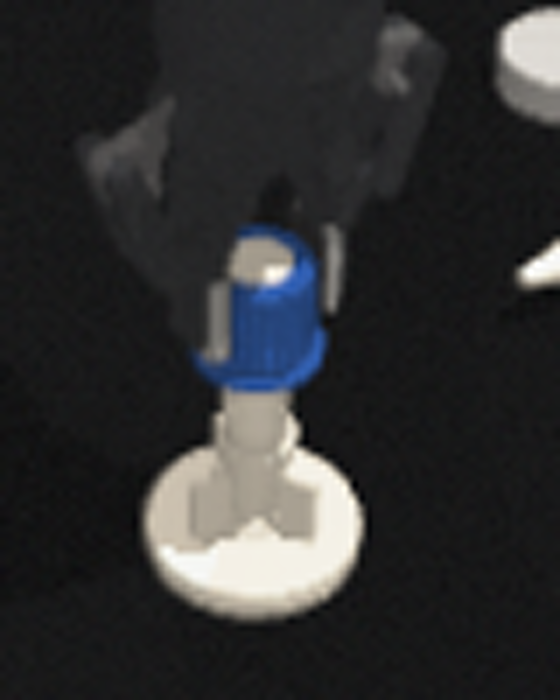

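```bash

python3 -m creep '[{"x":0.015,"y":0,"z":0,"wx":0,"wy":0,"wz":0,"grip":0},{"x":0.015,"y":0,"z":0,"wx":0,"wy":0,"wz":0,"grip":0},{"x":0.015,"y":0,"z":0,"wx":0,"wy":0,"wz":0,"grip":0},{"x":0,"y":0,"z":0,"wx":0,"wy":0,"wz":0,"grip":0},{"x":0,"y":0,"z":0,"wx":0,"wy":0,"wz":0,"grip":0}]'
python3 -c "
from h import *
st()"
```

```text
t: 37.48
ee_pos: [0.6403, 0.0244, 0.1155]
tcp_rot: [[0.001, -0.8, -0.6], [0.001, -0.6, 0.8], [-1.0, -0.002, -0.0]]
force: [0.3, -0.1, -1.2]
opening: 0.0384
37.475 pos [0.6403 0.0244 0.1155] q [  0.2  40.  -11.7  94.5  10.3  46.5 111. ] op 0.038416514998576096 F [ 0.3 -0.1 -1.2] M [-0.05  0.32  0.07]
[[ 0.0013 -0.7997 -0.6003]
 [ 0.0008 -0.6003  0.7997]
 [-1.     -0.0015 -0.0002]]
```

```bash

python3 -m creep '[{"x":0.015,"y":0,"z":0,"wx":0,"wy":0,"wz":0,"grip":0},{"x":0.015,"y":0,"z":0,"wx":0,"wy":0,"wz":0,"grip":0},{"x":0.01,"y":0,"z":0,"wx":0,"wy":0,"wz":0,"grip":0},{"x":0,"y":0,"z":0,"wx":0,"wy":0,"wz":0,"grip":0},{"x":0,"y":0,"z":0,"wx":0,"wy":0,"wz":0,"grip":0}]'
python3 -c "
from h import *
st()"
```

```text
t: 38.1
ee_pos: [0.6402, 0.0244, 0.1138]
tcp_rot: [[0.001, -0.8, -0.6], [0.001, -0.6, 0.8], [-1.0, -0.001, -0.0]]
force: [-2.8, 0.3, 0.5]
opening: 0.0384
38.1 pos [0.6402 0.0244 0.1138] q [  0.2  40.1 -11.7  94.6  10.4  46.4 110.9] op 0.038386409735667135 F [-2.8  0.3  0.5] M [0.13 0.83 0.04]
[[ 0.0012 -0.7997 -0.6004]
 [ 0.0007 -0.6004  0.7997]
 [-1.     -0.0014 -0.0001]]
```

```bash

python3 -m creep '[{"x":0,"y":0.014,"z":0.01,"wx":0,"wy":0,"wz":0,"grip":0},{"x":0.01,"y":0,"z":0,"wx":0,"wy":0,"wz":0,"grip":0},{"x":0.01,"y":0,"z":0,"wx":0,"wy":0,"wz":0,"grip":0},{"x":0.01,"y":0,"z":0,"wx":0,"wy":0,"wz":0,"grip":0},{"x":0,"y":0,"z":0,"wx":0,"wy":0,"wz":0,"grip":0}]'
python3 -c "
from h import *
st()"
```

```text
t: 38.72
ee_pos: [0.6397, 0.0243, 0.1127]
tcp_rot: [[0.002, -0.8, -0.6], [0.001, -0.6, 0.8], [-1.0, -0.002, -0.0]]
force: [-1.6, -1.1, 1.9]
opening: 0.0382
38.725 pos [0.6397 0.0243 0.1127] q [  0.2  40.1 -11.7  94.7  10.4  46.2 110.9] op 0.03820659090685329 F [-1.6 -1.1  1.9] M [-0.37  0.21  0.05]
[[ 0.0016 -0.7997 -0.6004]
 [ 0.0006 -0.6004  0.7997]
 [-1.     -0.0017 -0.0005]]
```

```bash

python3 -m creep '[{"x":0.01,"y":0.008,"z":0,"wx":0,"wy":0,"wz":0,"grip":0},{"x":0.015,"y":0,"z":0,"wx":0,"wy":0,"wz":0,"grip":0},{"x":0.015,"y":0,"z":0,"wx":0,"wy":0,"wz":0,"grip":0},{"x":0.01,"y":0,"z":0,"wx":0,"wy":0,"wz":0,"grip":0},{"x":0,"y":0,"z":0,"wx":0,"wy":0,"wz":0,"grip":0}]'
python3 - <<'E'
from h import *
s=st();P=optics.get_image('scene');crop(P,200,300,300,380,'s12',7)
crop(optics.get_image('wrist'),130,340,250,390,'w12',4)
E
```

```text
t: 39.35
ee_pos: [0.6399, 0.0244, 0.112]
tcp_rot: [[0.003, -0.8, -0.6], [0.001, -0.6, 0.8], [-1.0, -0.003, -0.001]]
force: [-4.4, -1.1, 18.3]
opening: 0.0386
39.35 pos [0.6399 0.0244 0.112 ] q [  0.2  40.2 -11.7  94.7  10.4  46.  110.9] op 0.038606484690131164 F [-4.4 -1.1 18.3] M [-0.23  1.26  0.01]
[[ 0.003  -0.7998 -0.6003]
 [ 0.001  -0.6003  0.7998]
 [-1.     -0.003  -0.001 ]]
```

View pics/s12.png

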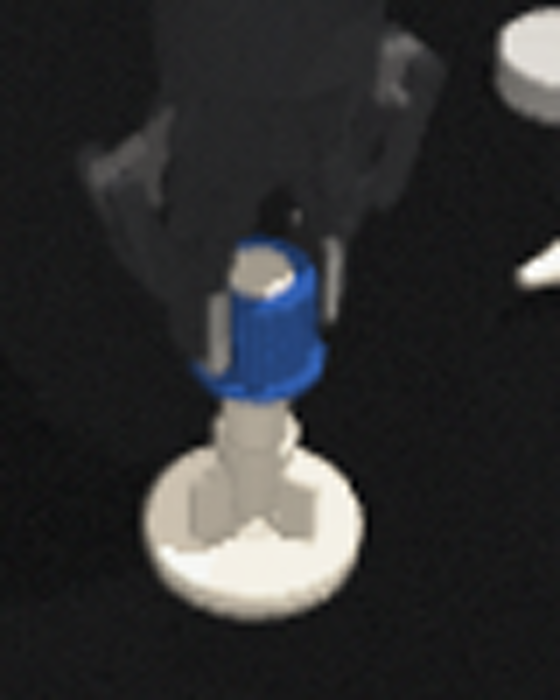

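View pics/w12.png

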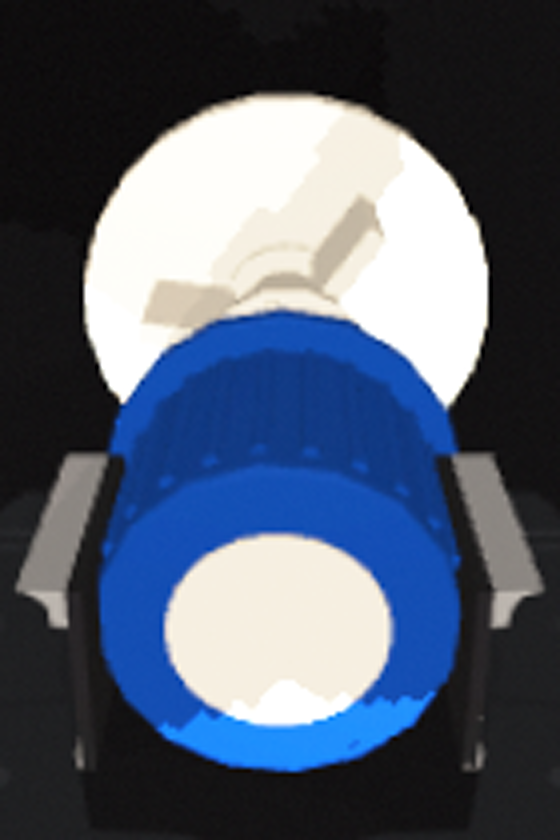

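```bash

python3 -m creep '[{"x":-0.012,"y":0.005,"z":0,"wx":0,"wy":0,"wz":0,"grip":0},{"x":0,"y":0,"z":0,"wx":0,"wy":0,"wz":0,"grip":0},{"x":0,"y":0,"z":0,"wx":0,"wy":0,"wz":0,"grip":0.75},{"x":0,"y":0,"z":0,"wx":0,"wy":0,"wz":0,"grip":0.75},{"x":0,"y":0,"z":0,"wx":0,"wy":0,"wz":0,"grip":0.75}]'
python3 - <<'E'
from h import *
s=st();P=optics.get_image('scene');crop(P,200,300,300,380,'s13',7)
W=optics.get_image('wrist'); S=np.array([.637,.024,.018]);a=np.array([0,0,1.])
overlay(W,[ring(S+a*.113,a,.02),ring(S+a*.077,a,.024),ring(S-[0,0,.018],a,.04)],'w13',130,340,250,390,4)
E
```

```text
t: 40.08
ee_pos: [0.6392, 0.0241, 0.111]
tcp_rot: [[0.001, -0.8, -0.6], [0.001, -0.6, 0.8], [-1.0, -0.002, -0.0]]
force: [0.1, -0.3, -0.3]
opening: 0.064
40.075 pos [0.6392 0.0241 0.111 ] q [  0.2  40.2 -11.7  94.8  10.4  46.  110.9] op 0.06395697041195805 F [ 0.1 -0.3 -0.3] M [ 0.01  0.03 -0.02]
[[ 0.0013 -0.7997 -0.6004]
 [ 0.0008 -0.6004  0.7997]
 [-1.     -0.0015 -0.0002]]
```

View pics/s13.png

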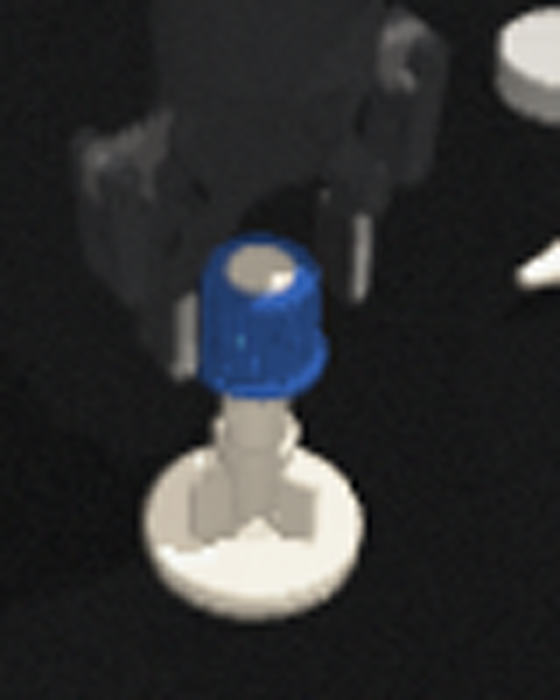

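View pics/w13.png

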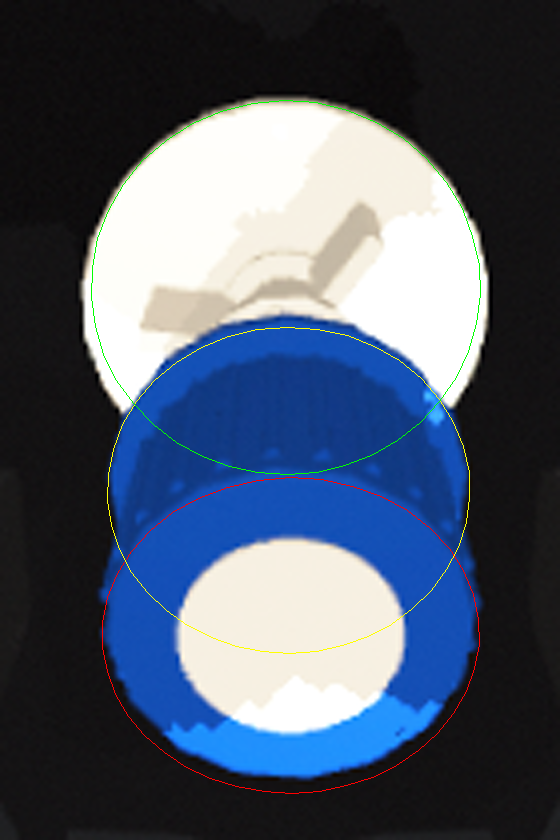

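```bash

python3 -m creep '[{"x":0,"y":0,"z":0,"wx":0,"wy":0,"wz":0,"grip":1},{"x":-0.1,"y":0,"z":0,"wx":0,"wy":0,"wz":0,"grip":1},{"x":-0.25,"y":0,"z":0,"wx":0,"wy":0,"wz":0,"grip":1},{"x":-0.4,"y":0,"z":0,"wx":0,"wy":0,"wz":0,"grip":1},{"x":-0.5,"y":0,"z":0,"wx":0,"wy":0,"wz":0,"grip":1}]'
python3 -m creep '[{"x":-0.6,"y":0,"z":0,"wx":0,"wy":0,"wz":0,"grip":1},{"x":-0.6,"y":0,"z":0,"wx":0,"wy":0,"wz":0,"grip":1},{"x":-0.6,"y":-0.4,"z":0,"wx":0,"wy":0,"wz":0,"grip":1},{"x":-0.4,"y":-0.4,"z":0,"wx":0,"wy":0,"wz":0,"grip":1},{"x":0,"y":-0.4,"z":0,"wx":0,"wy":0,"wz":0,"grip":1}]'
python3 - <<'E'
from h import *
s=st();P=shot('scene','s14')
k=7;r0,r1,c0,c1=215,295,305,365
S=np.array([.637,.024,.018]);a=np.array([0,0,1.])
im=cv2.resize(P['pixels'][r0:r1,c0:c1],None,fx=k,fy=k,interpolation=cv2.INTER_CUBIC)[...,::-1].copy()
i2=im.copy()
for z,rr in ((.04,.012),(.073,.024),(.077,.024),(.113,.02),(-.018,.04)):
    q=((proj(P,ring(S+a*z,a,rr))+.5-[c0,r0])*k).round().astype(np.int32); cv2.polylines(i2,[q],True,(0,0,255),1)
cv2.imwrite('pics/s14c.png',np.hstack([im,i2]))
T=shot('top','t14'); W=shot('wrist','w14')
E
```

```text
t: 40.8
ee_pos: [0.6392, 0.024, 0.1627]
tcp_rot: [[0.002, -0.8, -0.6], [0.001, -0.6, 0.8], [-1.0, -0.002, -0.0]]
force: [0.1, -0.3, 0.5]
opening: 0.085
t: 41.42
ee_pos: [0.6784, 0.0531, 0.2524]
tcp_rot: [[0.005, -0.8, -0.6], [0.001, -0.6, 0.8], [-1.0, -0.005, -0.002]]
force: [-0.6, 0.1, -0.9]
opening: 0.0855
41.425 pos [0.6784 0.0531 0.2524] q [ -1.7  34.8 -12.7  81.5   8.   64.2 111.3] op 0.08549032764803513 F [-0.6  0.1 -0.9] M [-0.02  0.01  0.  ]
[[ 0.0049 -0.7998 -0.6002]
 [ 0.0012 -0.6002  0.7998]
 [-1.     -0.0046 -0.002 ]]
```

View pics/s14c.png

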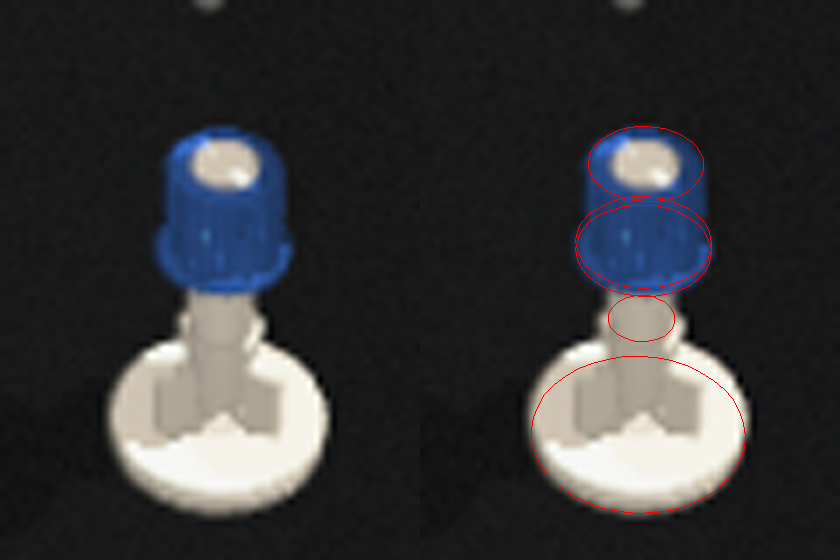

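View pics/s14.png

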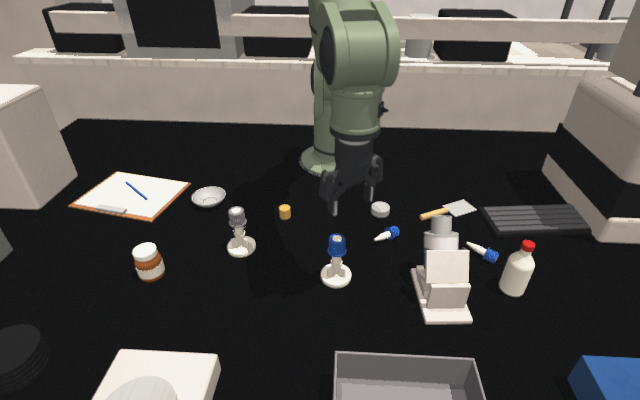

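View pics/w14.png

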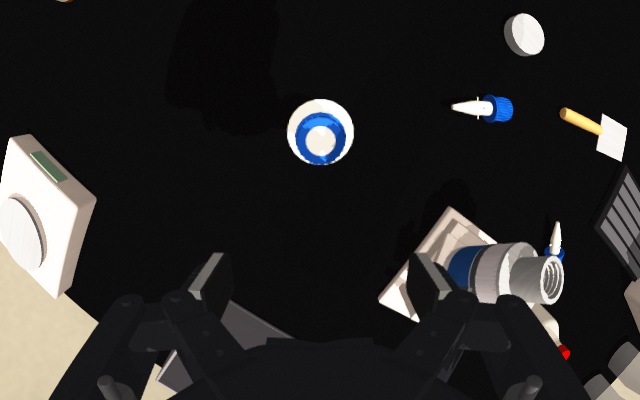

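```bash
python3 - <<'E'
from h import *
W=optics.get_image('wrist'); S=np.array([.637,.024,.018]);a=np.array([0,0,1.])
overlay(W,[ring(S+a*.113,a,.02),ring(S+a*.077,a,.024),ring(S-[0,0,.018],a,.04)],'w15',85,180,270,370,6)
E
```

```text
(no output)
```

View pics/w15.png

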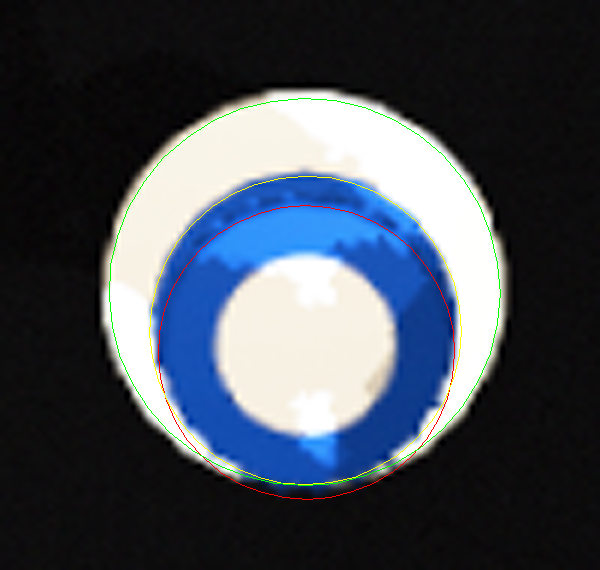

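```bash
python3 -c "
from plant import finish_job
print(finish_job())"
```

```text
the job is handed in; nothing more can be done
None
```

The blue-knobbed stopper is out of the canister and standing upright in the socket of the empty drying stand, released. I handed the job in at about 41.5 s on the robot clock, against the 72 s limit.

- **Unscrewing:** I turned it anticlockwise about 565° in two grips, raising it 12 mm per turn. My readings showed forces of about 9 N or less while turning. It then pulled straight out with almost no resistance.
- **Regrip:** When let go between the two grips, it sagged about 3.5° in its loose thread. Closing the jaws in the direction of the lean straightened it.
- **Seating:** I lowered it into the socket until the upward force reached about 18 N, eased off, let go and moved the gripper away.

**Last checks:** Both the scene and wrist pictures show it upright at the expected seated height, and the gripper was clear with about zero force. In both pictures the grey-knobbed stopper, the dish and the other loose things look untouched; I checked that by eye only.

**Disagreement:** The wrist picture was offset from the expected outline by about 1 to 1.5 mm. That is within the 2 mm camera calibration.

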